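Re-lay the interlocking soldering bed

TASK

Re-lay the soldering bed: slide the tray's keeper fully open, then fit every loose shaped block that is out on the bench into its matching outline in the tray, fin up, turned so that it drops in flat and level with the rim. The small V-shaped corner block goes in front of the overhanging lip first and is slid fully back under it, so that the P-shaped block can drop in and lock it. Finally slide the keeper fully shut over the front of the P block.

Things in the scene. Friction and masses are not known exactly. Their poses are not given: they have to be found in the camera images.
- bed_tray: Fixed dark steel tray, 128 mm deep (x, away from the robot), 180 mm wide (y, left); origin on the worktop under its middle. Floor 4 mm thick, rim 20 mm high; ribs 12 mm high outline the places on a 28 mm grid, 4 rows (front to back) by 6 columns. Blocks have 2 mm of play on each side; home, their tops are level with the rim. Front row, left 4 columns: solid apron at rim height.
- pattern (a point): Middle of the tray at rim height, 20 mm above the worktop; axes as the tray's. The pattern, from the left: bar block in column 1, rows 2 to 4; U and T blocks in columns 2 to 4, rows 2 to 4, the T's stem in the mouth of the U; V (back) and P (front) blocks share the open channel of columns 5 and 6.
- lip (a point): Middle of the front edge of the fixed lip over the back row of columns 5 and 6, on its underside, 23 mm above the worktop: 3 mm above the top of a block lying on the floor. The lip reaches 20 mm forward, is 4 mm thick and 56 mm wide.
- block_t_fin (a point): T-shaped block: a bar 77 mm long along y, centred on the fin; a stem in its middle ends 38 mm from the fin along -x. Pale, pierced, 16 mm thick, arms 21 mm wide. Upright steel fin: 20 mm along the block's x, 12 mm thick in y, top 44 mm above the underside. This point: mid-fin, 30 mm above the underside; z up.
- block_u_fin (a point): U-shaped block: a bar 77 mm long along y, centred on the fin; an arm at each end ends 38 mm from the fin along +x. Pale, pierced, 16 mm thick, arms 21 mm wide. Upright steel fin: 20 mm along the block's x, 12 mm thick in y, top 44 mm above the underside. This point: mid-fin, 30 mm above the underside; z up.
- block_bar_fin (a point): Straight bar block, 77 mm along x by 21 mm along y, fin in the middle; either way round is right. Pale, pierced, 16 mm thick, arms 21 mm wide. Upright steel fin: 20 mm along the block's x, 12 mm thick in y, top 44 mm above the underside. This point: mid-fin, 30 mm above the underside; z up.
- block_v_fin (a point): V-shaped corner block, 49 x 49 mm: fin on one end cell; the corner cell 28 mm from it along +x, the third cell 28 mm to the +y side of the corner. Pale, pierced, 16 mm thick, arms 21 mm wide. Upright steel fin: 20 mm along the block's x, 12 mm thick in y, top 44 mm above the underside. This point: mid-fin, 30 mm above the underside; z up.
- block_p_fin (a point): P-shaped block: a body from -38 to +10 mm in x (from the fin), 49 mm wide in y; one arm, centred at y = +14 mm, ends at x = +38 mm. Pale, pierced, 16 mm thick, arms 21 mm wide. Upright steel fin: 20 mm along the block's x, 12 mm thick in y, top 44 mm above the underside. This point: mid-fin, 30 mm above the underside; z up.
- home_t (a point): Where the fin point of the T block is when that block lies home (34 mm above the worktop); axes as the block's must then be.
- home_u (a point): Where the fin point of the U block is when that block lies home (34 mm above the worktop); axes as the block's must then be.
- home_bar (a point): Where the fin point of the bar block is when that block lies home (34 mm above the worktop); axes as the block's must then be. The bar may also lie turned by half a turn.
- home_v (a point): Where the fin point of the V block is when that block lies home (34 mm above the worktop); axes as the block's must then be. It cannot be lowered here because of the lip: lower it to the floor 28 mm nearer the front (along this point's -x), then slide it flat on the floor along +x under the lip; 2 mm past home it meets the back wall.
- home_p (a point): Where the fin point of the P block is when that block lies home (34 mm above the worktop); axes as the block's must then be. It drops in only after the V block has been slid home, and with the keeper open.
- keeper (a joint): Travel of the keeper, a flat 52 mm aluminium bar sliding in a rail along the tray's front: 0 = fully shut (over the front edge of the P block's place), 0.062 m = fully open (over the apron, towards the tray's +y). About 1.5 N of friction; it stays where left.
- keeper_grip (a point): Middle of the upright fin on the keeper, 42 mm above the worktop; the fin is 20 mm along the tray's x, 12 mm thick along the tray's y, 28 mm tall; the keeper's plate is 14 mm below this point. Axes as the tray's.

How it is judged (in metres and radians):
On the way, in this order (a step that is already met when the one before it is completed fails the run):
1. the keeper has been slid open (value of joint keeper above 0.05 m), for 0.2 s.
2. all blocks that are there lie home in the tray, flat and level (horizontal distance between block_t_fin and home_t below 0.0055 m and z of block_t_fin in the frame of home_t between -0.003 and 0.003 m and angle between the x axis of block_t_fin and the x axis of home_t, either way round below 0.12 rad and angle between each of block_t_fin, block_u_fin, block_bar_fin, block_v_fin, block_p_fin's own z axis and vertical below 0.06 rad and horizontal distance between block_u_fin and home_u below 0.0055 m and z of block_u_fin in the frame of home_u between -0.003 and 0.003 m and angle between the x axis of block_u_fin and the x axis of home_u, either way round below 0.12 rad and horizontal distance between block_bar_fin and home_bar below 0.0055 m and z of block_bar_fin in the frame of home_bar between -0.003 and 0.003 m and angle between the x axis of block_bar_fin and the x axis of home_bar, either way round below 0.12 rad and horizontal distance between block_v_fin and home_v below 0.007 m and z of block_v_fin in the frame of home_v between -0.003 and 0.003 m and angle between the x axis of block_v_fin and the x axis of home_v, either way round below 0.12 rad and horizontal distance between block_p_fin and home_p below 0.0055 m and z of block_p_fin in the frame of home_p between -0.003 and 0.003 m and angle between the x axis of block_p_fin and the x axis of home_p, either way round below 0.12 rad), for 0.2 s.
3. the keeper has been slid shut (value of joint keeper below 0.008 m), for 0.2 s.
At the end, for the whole second after the job is handed in: Every block that is there lies at rest in its own place in the tray: within 5.5 mm sideways (7 mm for the V block), 3 mm in height and 0.12 rad in turn, not tilted more than 0.06 rad; the keeper is within 8 mm of fully shut (all of step 2 and value of joint keeper below 0.008 m and linear speed of each of block_t, block_u, block_bar, block_v, block_p below 0.02 m/s); the robot touches nothing.
Of block_t, block_u, block_bar only 2 to 3 are there at a start; the rules pass over those that are not, and their reading is None.
At some moment in a run one of block_t, block_u, block_bar may be knocked a few centimetres aside while the robot is not near it.
Once in a run the grip may slacken for a moment while it holds something.
It also fails if it takes over 208 s, if anything falls off the work surface, if the arm or the gripper's body presses on something with over 40 N, if the wrist force passes 120 N, or if a joint passes its speed limit or range.

ROBOT

A 7-joint arm with a two-finger parallel gripper is mounted at the origin on a cart in front of the work surface, level with it; the furniture and walls round the work are solid. World frame = base frame: x ahead of the robot, y to its left, z up, the work surface at z = 0. Lengths are in mm, angles in rad, forces in N, time in s.
With the tool pointing down it reaches from about 425 to 825 mm from the base axis. Payload 3.6 kg.
Tool frame: the origin (TCP) lies where the fingers leave the gripper's body, on its centre line; the fingertips stand 73 mm ahead of it and the grasp point (between the pads) lies 54 mm ahead of it; y points along the fingers, z is the direction in which the jaws open and shut, and the axes are right-handed (so a half turn about y gives the same grasp; the last joint's range is limited). The gripper opens to 85 mm and grips with 20 to 120 N. Pads are 22 mm wide; open, the fingers measure 114 mm over their backs; the gripper's body (76 mm by 85 mm) begins 54 mm behind the grasp point. The pads swing forward as they close: fully open they stand 13 mm farther back than shut.
Start: joints at [-1.139, 0.615, -0.013, 1.423, 0.008, 1.103, -0.04], TCP at [287.835, 582.768, 303.897] pointing down, gripper open.
Joint ranges: [-3.12, 3.12], [-0.3, 2.06], [-1.34, 1.32], [0.26, 2.42], [-1.36, 4.5], [0.01, 1.98], [-2.84, 2.84]. Speed limits (rad/s): [2.79, 2.79, 3.14, 3.14, 3.14, 3.14, 3.14].

INTERFACE

Orientations are given as a 3x3 rotation matrix whose columns are the frame's x, y, z axes.
In Python, from workcell import r, eyes gives the robot as it stands.
- The arm moves only by the tool apply_moves, never from a script. Its argument "increments" is a list that holds one entry, the list of rows, each a list of 6 numbers: the shift along the world's x, y, z in mm, then the turn, a rotation vector about the world's x, y, z in rad. In form: [[[dx, dy, dz, ax, ay, az], ...]]. A call has 1 to 20 rows; each row is the pose to reach, as a shift and turn from the pose commanded when the call began; what a row does not reach only later rows make up. A row lasts 1/12 s, in which the tool goes at most 41.7 mm and 7.16 degrees, less where a joint would pass 70% of its speed; a pose out of reach is approached as far as the arm can. A call with a gripper value outside its range is refused whole. "hand" is the finger opening in mm, from 0 to 85.4, set as the call begins (left out, the last holds). The fingers move at their own pace and stop on an object; the grip force is fixed at half the most. Time passes only in rows, so rows that repeat a pose let the fingers close. It gives the time, the measured TCP pose, the force and the opening at its end, in the units of the state.
- r.get_state(): the state, without advancing time (a new reading comes with each control period).
- eyes.capture(name): name is "side" or "top"; returns the picture (420x560x3 uint8, blue, green, red); there is no depth.
- eyes.calibration(name): a dict with "mtx" (3x3 intrinsics, pixels), "D" ([k1, k2, p1, p2, k3] as OpenCV has them; the pictures are not rectified), "R" (3x3) and "t" (3): a world point X has camera coordinates R X + t. Camera axes: x right, y down, z forward; pixel columns grow to the right and rows downward; lengths in mm; the calibration is good to about 2 mm. A picture is of the moment at which its call begins. calibration takes no time and is no camera call.
- r.close_job(): hands the job in, once; it reports no verdict.
The state is a dict: "time_s": time; "joints": joint angles; "qvel": joint speeds; "joint_torque": joint torques, N m; "position": TCP position; "orientation": TCP orientation; "force": force on the tool from outside, world axes, zero at the start; "torque": the same for the moment, N m; "opening": finger opening in mm.
Only numpy, scipy, OpenCV 4.12 (cv2) and the standard library are available. Lean on these libraries where they do the work, as an engineer would, in place of code of your own. Each camera call takes 0.05 s, during which the arm holds its last target.

## Working session

There is one attempt and no reset: what is moved stays moved. The work goes in short steps, Python scripts to look and compute and a tool call to move; the robot and the scene stay as the last step left them, time stands still between calls to the robot, and variables do not carry over. Pictures are saved under pics/ and viewed, and the job is handed in when it is done.

Besides the shell and the picture viewer there is one more tool, called after "Emit:" as name(argument=value, ...) on one line, values as JSON. apply_moves: Moves the arm, as the interface text tells. Its arguments: {"type":"object","properties":{"increments":{"type":"array"},"hand":{"type":"number"}},"required":["increments"]}

```bash
mkdir -p pics; ls; python3 - <<'E'
from workcell import r, eyes
import cv2, numpy as np
np.set_printoptions(suppress=True,precision=4)
s=r.get_state()
for k,v in s.items(): print(k,v)
for n in ("side","top"):
    cv2.imwrite(f"pics/{n}0.png",eyes.capture(n)); c=eyes.calibration(n)
    for k,v in c.items(): print(n,k,np.array(v).tolist())
E
```

```text
pics
time_s 0.0
joints [-1.1385  0.616  -0.0126  1.4249  0.0081  1.1034 -0.0404]
qvel [ 0.0006  0.001   0.0004 -0.0005 -0.0016 -0.0004  0.0007]
joint_torque [  0.0004 -46.9211   0.2593 -17.1033   0.01     0.0096  -0.    ]
position [287.5974 582.2548 302.6997]
orientation [[ 0.8966 -0.0011  0.4428]
 [-0.4428 -0.0024  0.8966]
 [ 0.     -1.     -0.0027]]
force [ 0.0734 -0.3453 -0.2319]
torque [-0.0427 -0.0199 -0.0231]
opening 84.88215930269006
side mtx [[454.2870526802331, 0.0, 283.3508983474385], [0.0, 454.2870526802331, 202.45824644461936], [0.0, 0.0, 1.0]]
side D [0.013782245839275589, 0.0, 0.0, 0.0, 0.0]
side R [[0.9991884045079084, -0.03223893130686268, -0.0241491947098012], [-0.03574807248668364, -0.43342624282708075, -0.9004797428828074], [0.018563609843651442, 0.9006122047457452, -0.434226955695499]]
side t [-573.7883028828817, 135.10223843771362, 996.8641003024366]
top mtx [[412.46149828454224, 0.0, 290.1295241591219], [0.0, 412.46149828454224, 209.8533719769739], [0.0, 0.0, 1.0]]
top D [-0.0573160449716355, 0.0, 0.0, 0.0, 0.0]
top R [[-0.021718718311665008, -0.9995129525434076, -0.02240881462412264], [-0.9914510884882942, 0.02441716374680871, -0.1281738711670132], [0.12865860410510885, 0.0194334714480268, -0.991498514258697]]
top t [147.71891059650204, 551.5795007492392, 834.3722544683297]
```

View pics/side0.png

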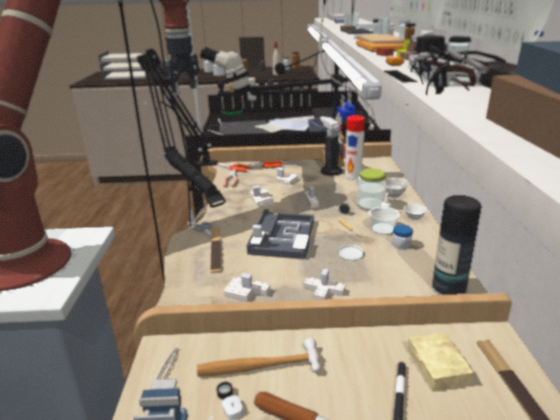

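View pics/top0.png

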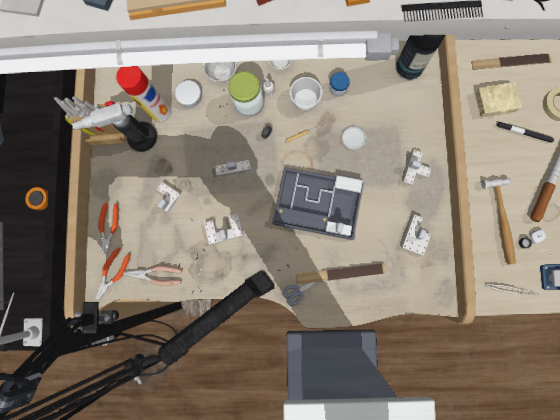

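```bash
cat > h.py <<'E'
import cv2, numpy as np
np.set_printoptions(suppress=True,precision=3)
def cal(n):
    from workcell import eyes
    c=eyes.calibration(n); return [np.array(c[k],float) for k in ("mtx","D","R","t")]
def proj(n,X):
    K,D,R,t=cal(n); return cv2.projectPoints(np.array(X,float).reshape(-1,3),cv2.Rodrigues(R)[0],t,K,D)[0].reshape(-1,2)
def back(n,uv,z):
    K,D,R,t=cal(n); uv=np.array(uv,float).reshape(-1,2)
    p=cv2.undistortPoints(uv.reshape(-1,1,2),K,D).reshape(-1,2)
    d=np.c_[p,np.ones(len(p))]@R; C=-R.T@t
    z=np.broadcast_to(z,len(p))
    return C+d*((z-C[2])/d[:,2])[:,None]
def crop(img,x0,y0,x1,y1,f,name):
    c=cv2.resize(img[y0:y1,x0:x1],None,fx=f,fy=f,interpolation=cv2.INTER_CUBIC)
    step=10
    for x in range((x0+9)//step*step,x1,step):
        cv2.line(c,((x-x0)*f,0),((x-x0)*f,8 if x%50 else 16),(0,255,255),1)
        if x%20==0: cv2.putText(c,str(x),((x-x0)*f+2,22),0,.4,(0,0,255),1)
    for y in range((y0+9)//step*step,y1,step):
        cv2.line(c,(0,(y-y0)*f),(8,(y-y0)*f),(0,255,255),1)
        if y%20==0: cv2.putText(c,str(y),(10,(y-y0)*f+4),0,.4,(0,0,255),1)
    cv2.imwrite(name,c)
E
python3 - <<'E'
from h import *
im=cv2.imread("pics/top0.png")
crop(im,265,155,375,245,7,"pics/tray.png")
crop(im,140,150,260,250,6,"pics/left.png")
crop(im,390,140,450,265,4,"pics/right.png")
print(proj("top",[[287,582,303],[287,582,230],[0,0,0]]),back("top",[[320,203],[70,200],[465,200],[300,300],[300,50]],0))
E
```

```text
[[-12.724 374.082]
 [ 19.305 362.943]
 [361.192 475.2  ]] [[ 573.292   69.416    0.   ]
 [ 594.636  636.33     0.   ]
 [ 572.127 -251.795    0.   ]
 [ 363.952  118.67     0.   ]
 [ 936.261  104.334    0.   ]]
```

View pics/tray.png

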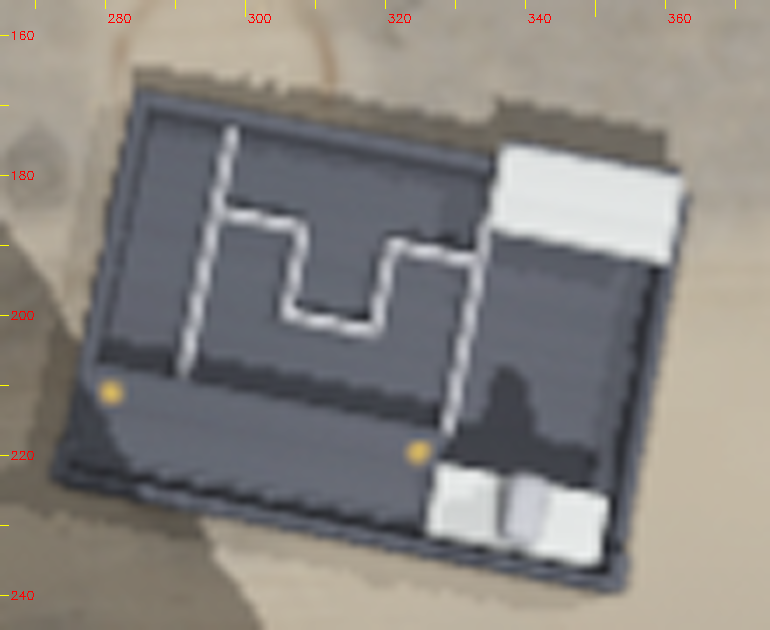

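View pics/left.png

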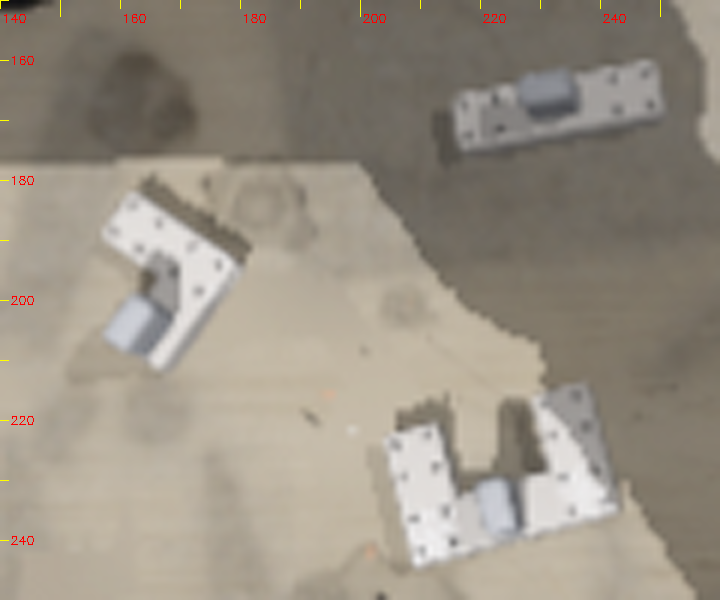

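View pics/right.png

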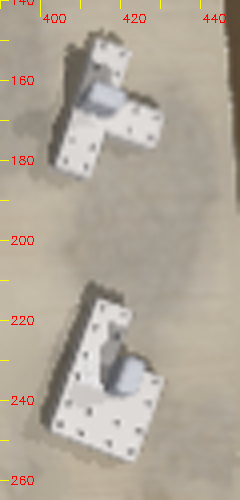

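```bash
cat > fit.py <<'E'
from h import *
from scipy.optimize import minimize
a=10.5
POLY={
'T':[(a,-38.5),(a,38.5),(-a,38.5),(-a,a),(-38.5,a),(-38.5,-a),(-a,-a),(-a,-38.5)],
'U':[(-a,-38.5),(-a,38.5),(38.5,38.5),(38.5,17.5),(a,17.5),(a,-17.5),(38.5,-17.5),(38.5,-38.5)],
'B':[(-38.5,-a),(38.5,-a),(38.5,a),(-38.5,a)],
'V':[(-a,-a),(38.5,-a),(38.5,38.5),(17.5,38.5),(17.5,a),(-a,a)],
'P':[(-38.5,-24.5),(-38.5,24.5),(38.5,24.5),(38.5,3.5),(a,3.5),(a,-24.5)],
'K':[]}
FIN=[(-10,-6),(10,-6),(10,6),(-10,6)]
def w(P,z,p):
    P=np.array(P,float); c,s=np.cos(p[2]),np.sin(p[2])
    return np.c_[P@np.array([[c,s],[-s,c]])+p[:2],np.full(len(P),z)]
S=8
def labels(cam,name,p,box,z0=0):
    x0,y0,x1,y1=box
    L=np.zeros(((y1-y0)*S,(x1-x0)*S),np.uint8)
    def pj(X): return (proj(cam,X)-[x0,y0]+.5)*S-.5
    def fill(X,v): cv2.fillPoly(L,[np.round(pj(X)*16).astype(np.int32)],v,shift=4)
    def prism(P,za,zb,vs,vt):
        A=w(P,za,p);B=w(P,zb,p);n=len(P)
        for i in range(n):
            j=(i+1)%n; fill(np.array([A[i],A[j],B[j],B[i]]),vs)
        fill(B,vt)
    prism(POLY[name],z0,z0+16,1,2)
    prism(FIN,z0+16,z0+44,3,4)
    return L
def cost(p,cam,name,im,box,z0=0,ret=False):
    L=labels(cam,name,p,box,z0)
    F=[cv2.resize((L==k).astype(np.float32),None,fx=1/S,fy=1/S,interpolation=cv2.INTER_AREA).ravel() for k in range(5)]
    A=np.array(F).T
    y=im[box[1]:box[3],box[0]:box[2]].reshape(-1,3).astype(float)
    y=y
    x,*_=np.linalg.lstsq(A,y,rcond=None)
    r=np.abs(A@x-y); r=np.minimum(r,60)
    if ret: return L,x
    return r.mean()
def fit(cam,name,im,p0,z0=0,box=None,m=8,yawfix=False):
    if box is None:
        q=proj(cam,np.r_[w(POLY[name],z0,p0),w(POLY[name],z0+16,p0),w(FIN,z0+44,p0)])
        lo=np.floor(q.min(0)).astype(int)-m; hi=np.ceil(q.max(0)).astype(int)+m
        box=(max(lo[0],0),max(lo[1],0),min(hi[0],560),min(hi[1],420))
    best=None
    f=lambda v:cost((v[0],v[1],v[2]/30),cam,name,im,box,z0)
    v=np.array([p0[0],p0[1],p0[2]*30])
    for d in (6,3,1.5):
        sx=np.vstack([v]+[v+d*e for e in np.eye(3)])
        o=minimize(f,v,method='Nelder-Mead',options=dict(initial_simplex=sx,xatol=.05,fatol=1e-3,maxiter=150)); v=o.x
    p=(v[0],v[1],v[2]/30)
    return p,o.fun,box
def overlay(cam,im,items,box,f,name):
    x0,y0,x1,y1=box
    c=cv2.resize(im[y0:y1,x0:x1],None,fx=f,fy=f,interpolation=cv2.INTER_CUBIC)
    for X,col in items:
        q=(proj(cam,X)-[x0,y0]+.5)*f-.5
        cv2.polylines(c,[np.round(q*16).astype(np.int32)],True,col,1,cv2.LINE_AA,4)
    cv2.imwrite(name,c)
E
python3 - <<'E'
from fit import *
im=cv2.imread("pics/top0.png")
C=-cal("top")[2].T@cal("top")[3]; print("C",C)
# rough: pixel of body center and x-dir pixel
g={'B':((232,167),(250,164)),'V':((164,206),(178,193)),'U':((223,236),(220,222)),'T':((413,165),(406,162)),'P':((418,238),(422,225))}
# fin base pixel & direction
its=[]
for n,(c,d) in g.items():
    A=back("top",[c,d],16.); th=np.arctan2(*(A[1]-A[0])[[1,0]])
    best=min((fit("top",n,im,(A[0][0],A[0][1],th+k)) for k in (0,-.15,.15)),key=lambda o:o[1])
    print(n,np.array([A[0][0],A[0][1],th]),np.array(best[0]),best[1],flush=True)
    p=best[0]; its+=[(w(POLY[n],16,p),(0,0,255)),(w(FIN,44,p),(255,0,0))]
overlay("top",im,its,(140,150,260,250),6,"pics/ol.png")
overlay("top",im,its,(380,140,460,265),5,"pics/or.png")
E
```

```text
C [442.723 117.964 901.287]Traceback (most recent call last):
  File "<stdin>", line 10, in <module>
  File "<stdin>", line 10, in <genexpr>
  File "fit.py", line 49, in fit
    o=minimize(f,v,method='Nelder-Mead',options=dict(initial_simplex=sx,xatol=.05,fatol=1e-3,maxiter=150)); v=o.x
    res = _minimize_neldermead(fun, x0, args, callback, bounds=bounds,
                               **options)
    fsim[j] = func(sim[j])
              ~~~~^^^^^^^^
    fx = function(np.copy(x), *(wrapper_args + args))
  File "fit.py", line 45, in <lambda>
    f=lambda v:cost((v[0],v[1],v[2]/30),cam,name,im,box,z0)
               ~~~~^^^^^^^^^^^^^^^^^^^^^^^^^^^^^^^^^^^^^^^^
  File "fit.py", line 30, in cost
    L=labels(cam,name,p,box,z0)
  File "fit.py", line 26, in labels
    prism(POLY[name],z0,z0+16,1,2)
    ~~~~~^^^^^^^^^^^^^^^^^^^^^^^^^
  File "fit.py", line 24, in prism
    j=(i+1)%n; fill(np.array([A[i],A[j],B[j],B[i]]),vs)
               ~~~~^^^^^^^^^^^^^^^^^^^^^^^^^^^^^^^^^^^^
  File "fit.py", line 20, in fill
    def fill(X,v): cv2.fillPoly(L,[np.round(pj(X)*16).astype(np.int32)],v,shift=4)
                                            ~~^^^
  File "fit.py", line 19, in pj
    def pj(X): return (proj(cam,X)-[x0,y0]+.5)*S-.5
                       ~~~~^^^^^^^
  File "h.py", line 7, in proj
    K,D,R,t=cal(n); return cv2.projectPoints(np.array(X,float).reshape(-1,3),cv2.Rodrigues(R)[0],t,K,D)[0].reshape(-1,2)
            ~~~^^^
  File "h.py", line 5, in cal
    c=eyes.calibration(n); return [np.array(c[k],float) for k in ("mtx","D","R","t")]
ValueError: time passes only in moves, steps and waits
```

```bash
cat > savecal.py <<'E'
from workcell import eyes
import numpy as np,json
json.dump({n:{k:np.array(v).tolist() for k,v in eyes.calibration(n).items()} for n in ("side","top")},open("cal.json","w"))
E
python3 savecal.py
python3 - <<'E'
s=open('h.py').read()
a=s.index("def cal");b=s.index("def proj")
s=s[:a]+'''import json
_c=json.load(open("cal.json"))
def cal(n): return [np.array(_c[n][k],float) for k in ("mtx","D","R","t")]
'''+s[b:]
open('h.py','w').write(s)
E
cat > run1.py <<'E'
from fit import *
im=cv2.imread("pics/top0.png")
C=-cal("top")[2].T@cal("top")[3]; print("C",C)
g={'B':((232,167),(250,164)),'V':((164,206),(178,193)),'U':((223,236),(220,222)),'T':((413,165),(406,162)),'P':((418,238),(422,225))}
its=[]
for n,(c,d) in g.items():
    A=back("top",[c,d],16.); th=np.arctan2(*(A[1]-A[0])[[1,0]])
    best=min((fit("top",n,im,(A[0][0],A[0][1],th+k)) for k in (0,-.15,.15)),key=lambda o:o[1])
    print(n,np.array([A[0][0],A[0][1],th]),np.array(best[0]),best[1],flush=True)
    p=best[0]; its+=[(w(POLY[n],16,p),(0,0,255)),(w(FIN,44,p),(255,0,0))]
overlay("top",im,its,(140,150,260,250),6,"pics/ol.png")
overlay("top",im,its,(380,140,460,265),5,"pics/or.png")
E
time python3 run1.py
```

```text
C [442.723 117.964 901.287]
B [656.024 261.432  -1.431] [656.106 260.62   -1.421] 6.615760932513227
V [572.94  411.905  -0.831] [575.218 410.017  -0.621] 16.748343822173535
U [504.267 281.464   0.21 ] [505.723 278.461   0.226] 21.092858012427406
T [ 650.148 -136.357    1.129] [ 646.591 -136.178    1.184] 12.527980144369884
P [ 490.034 -137.421   -0.356] [ 497.516 -139.01    -0.399] 12.309885490948513
real	0m14.751s
user	0m14.212s
sys	0m0.132s
```

View pics/ol.png

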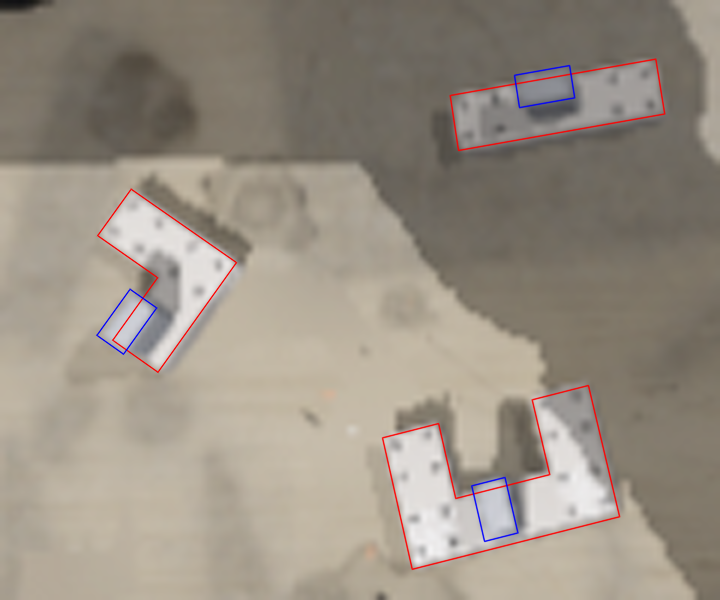

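View pics/or.png

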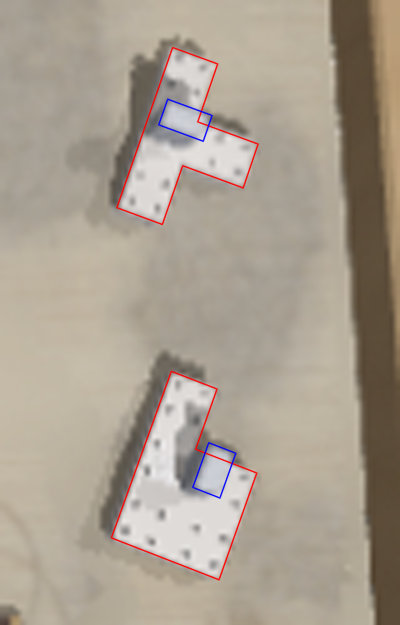

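```bash
python3 - <<'E'
from fit import *
im=cv2.imread("pics/top0.png")
p=(575.218,410.017,-.621)
its=[(w(POLY['V'],16,p),(0,0,255)),(w(FIN,44,p),(255,0,0)),(w(FIN,16,p),(0,255,0))]
overlay("top",im,[],(150,175,190,220),9,"pics/a.png");overlay("top",im,its,(150,175,190,220),9,"pics/b.png")
cv2.imwrite("pics/v.png",np.hstack([cv2.imread("pics/a.png"),cv2.imread("pics/b.png")]))
E
```

```text
(no output)
```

View pics/v.png

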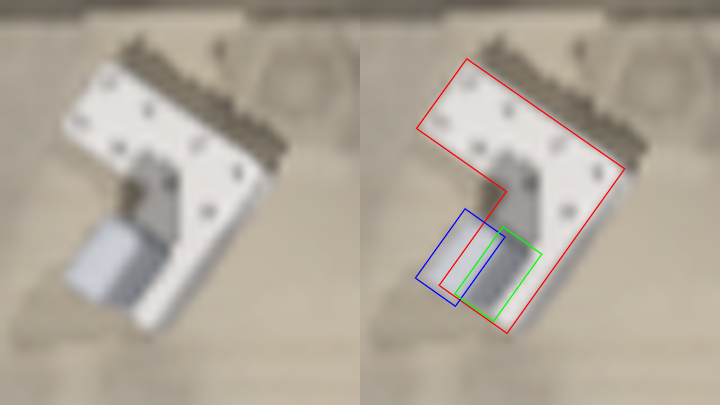

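```bash
cat > tray.py <<'E'
from fit import *
from scipy.optimize import least_squares
X=np.array([(64,90,20),(-64,90,20),(-64,-90,20),(64,-28,27),(64,-84,27),(36,-84,27),(36,-28,27)],float)
U=np.array([(284.57,167.14),(272.4,223.1),(353.4,239.1),(336.4,175.3),(362.4,180),(360,192.1),(334.6,187.1)])
def W(X,p): X=np.asarray(X,float).reshape(-1,3); q=w(X[:,:2],0,p); q[:,2]=X[:,2]; return q
if __name__=="__main__":
    o=least_squares(lambda p:(proj("top",W(X,p))-U).ravel(),[573,69,-.2],x_scale=[1,1,.01],loss='soft_l1')
    p=o.x; print(p); print((proj("top",W(X,p))-U))
    im=cv2.imread("pics/top0.png")
    R=lambda x0,x1,y0,y1,z:W([(x0,y0,z),(x0,y1,z),(x1,y1,z),(x1,y0,z)],p)
    its=[(R(-64,64,-90,90,20),(0,0,255)),(R(-56,56,-84,84,20),(0,128,255)),(R(36,64,-84,-28,27),(255,0,255)),(R(-56,-28,-28,84,20),(0,255,0)),
     (R(-28,28,28,28,16),(255,255,0)),(R(-28,56,56,56,16),(255,255,0)),(R(-28,28,-28,-28,16),(255,255,0)),(R(28,28,-28,56,16),(0,255,255)),(R(0,0,-28,56,16),(0,255,255))]
    overlay("top",im,its,(265,155,375,245),7,"pics/tr.png")
E
python3 tray.py
```

```text
[572.589  73.664  -0.213]
[[-1.267 -1.164]
 [-0.568  0.118]
 [ 1.165 -0.058]
 [ 0.397 -0.154]
 [ 0.005 -0.085]
 [ 0.22   0.406]
 [-0.091  0.592]]
```

View pics/tr.png

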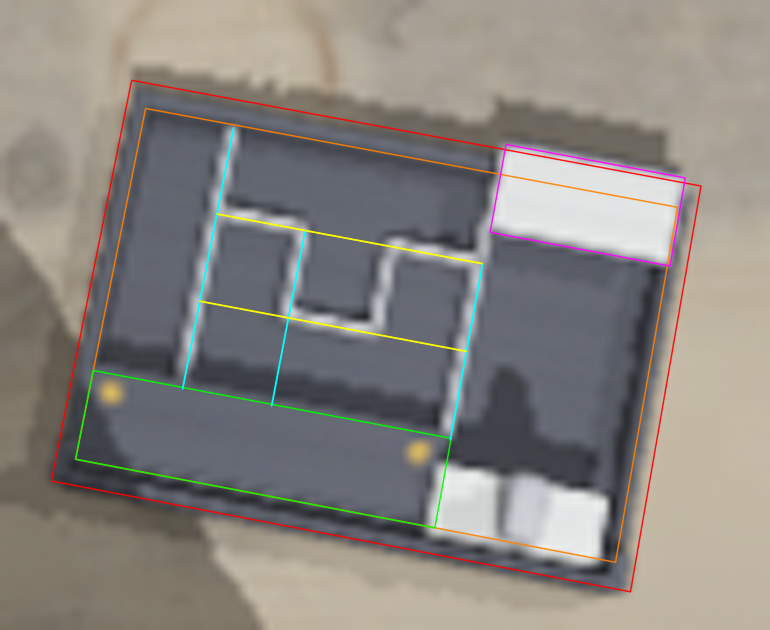

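```bash
python3 - <<'E'
from tray import *
c=lambda x,y:((x+.5)/7+265-.5,(y+.5)/7+155-.5)
X=np.array([(28,56,16),(28,28,16),(0,28,16),(0,0,16),(28,0,16),(28,-28,16),(36,-84,27),(36,-28,27),(64,-84,27),(64,-28,27)],float)
U=np.array([c(*v) for v in [(220,212),(303,227),(290,316),(377,329),(393,243),(477,261),(668,263),(490,228),(685,178),(503,145)]])
o=least_squares(lambda p:(proj("top",W(X,p))-U).ravel(),[573,69,-.2],x_scale=[1,1,.01],loss='soft_l1')
p=o.x;print(p);print(proj("top",W(X,p))-U)
# keeper fin top (z=56) and plate
print("keeper plate", back("top",[c(433,463),c(608,495),c(600,565),c(427,535)],28.).mean(0), "fin top",back("top",[c(526,507)],56.))
cc,s=np.cos(p[2]),np.sin(p[2]);R=np.array([[cc,-s],[s,cc]])
for n,q in dict(T=(42,14),U=(-14,14),B=(14,70),V=(14,-70),P=(-14,-56)).items(): print(n,p[:2]+R@q)
for q in (back("top",[c(433,463),c(608,495),c(600,565),c(427,535)],28.).mean(0)[:2],back("top",[c(526,507)],56.)[0,:2]): print(R.T@(q-p[:2]))
E
```

```text
[573.325  73.852  -0.216]
[[-0.572 -0.172]
 [ 0.184  0.073]
 [-0.376 -0.169]
 [-0.112  0.396]
 [-0.027  0.184]
 [ 0.646  0.018]
 [ 0.141  0.129]
 [-0.127  0.252]
 [-0.071 -0.312]
 [ 0.334 -0.428]]
keeper plate [514.613  33.572  28.   ] fin top [[514.43   33.547  56.   ]]
T [617.349  78.53 ]
U [562.649  90.526]
B [601.994 139.228]
V [572.005   2.478]
P [547.654  22.151]
[-48.721 -51.921]
[-48.895 -51.985]
```

```bash
cat > tri.py <<'E'
from h import *
from scipy.optimize import least_squares
def tri(a,b):
    o=least_squares(lambda X:np.r_[proj("top",X)[0]-a,proj("side",X)[0]-b],[500,100,100.]); return o.x,o.fun
E
python3 - <<'E'
from tri import *
print(tri((268,281),(218,199)),tri((170,352),(170,155)))
print(tri((160,350),(170,155)))
E
```

```text
(array([411.367, 183.117,  54.85 ]), array([-0.252, -1.661, -2.077,  0.141])) (array([277.473, 364.568, 111.858]), array([0.375, 1.983, 3.022, 0.078]))
(array([277.541, 385.939, 104.108]), array([0.581, 3.123, 4.786, 0.104]))
```

```bash
python3 - <<'E'
from h import *
im=cv2.imread("pics/side0.png")
crop(im,130,140,330,310,4,"pics/s.png")
E
```

```text
(no output)
```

View pics/s.png

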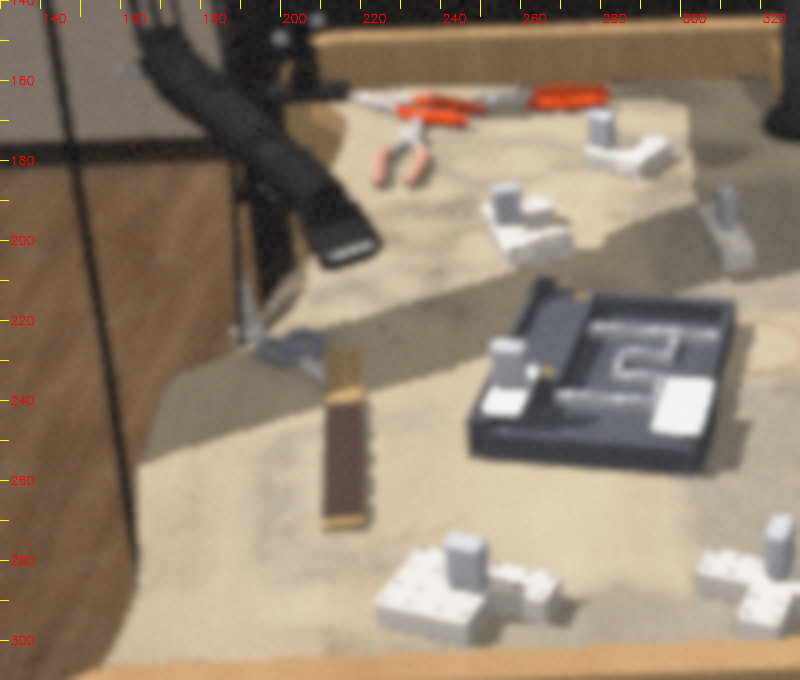

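Emit:
apply_moves(increments=[[[60,-140,-20,0,0,0.05],[60,-140,-20,0,0,0.05],[60,-140,-20,0,0,0.05],[60,-140,-20,0,0,0.05],[226.7,-549.3,-103.9,0,0,0.243],[226.7,-549.3,-103.9,0,0,0.243],[226.7,-549.3,-103.9,0,0,0.243],[226.7,-549.3,-103.9,0,0,0.243],[226.7,-549.3,-103.9,0,0,0.243],[226.7,-549.3,-103.9,0,0,0.243],[226.7,-549.3,-103.9,0,0,0.243],[226.7,-549.3,-103.9,0,0,0.243],[226.7,-549.3,-103.9,0,0,0.243],[226.7,-549.3,-103.9,0,0,0.243],[226.7,-549.3,-103.9,0,0,0.243],[226.7,-549.3,-103.9,0,0,0.243],[226.7,-549.3,-103.9,0,0,0.243],[226.7,-549.3,-103.9,0,0,0.243]]], hand=40)

```text
time_s: 1.6
position: [514.2, 34.2, 199.7]
orientation: [[0.977, -0.001, 0.214], [-0.214, 0.001, 0.977], [-0.001, -1.0, 0.001]]
force: [-0.8, 0.8, -0.5]
opening: 40.2
```

Emit:
apply_moves(increments=[[[0,0,-40,0,0,0],[0,0,-60,0,0,0],[0,0,-60,0,0,0],[0,0,-60,0,0,0]]])

```text
time_s: 1.93
position: [513.7, 35.4, 139.7]
orientation: [[0.978, -0.002, 0.211], [-0.211, 0.001, 0.978], [-0.002, -1.0, 0.0]]
force: [0.7, -1.5, 1.1]
opening: 40.0
```

```bash
cat > look.py <<'E'
import sys
from workcell import r, eyes
from h import *
tag=sys.argv[1]
for n in sys.argv[2].split(','):
    im=eyes.capture(n); cv2.imwrite(f"pics/{n}_{tag}.png",im)
    if n=="side": crop(im,220,190,330,280,7,f"pics/c{n}_{tag}.png")
    else: crop(im,265,155,375,245,7,f"pics/c{n}_{tag}.png")
s=r.get_state(); print(s["time_s"],np.array(s["position"]),np.array(s["force"]),s["opening"],np.array(s["joints"]))
E
python3 look.py k1 side,top
```

```text
2.0333 [515.203  34.814 141.294] [-0.217 -0.924  0.806] 40.22976648321261 [-0.07   0.641 -0.059  1.975  0.07   0.525  1.179]
```

View pics/cside_k1.png

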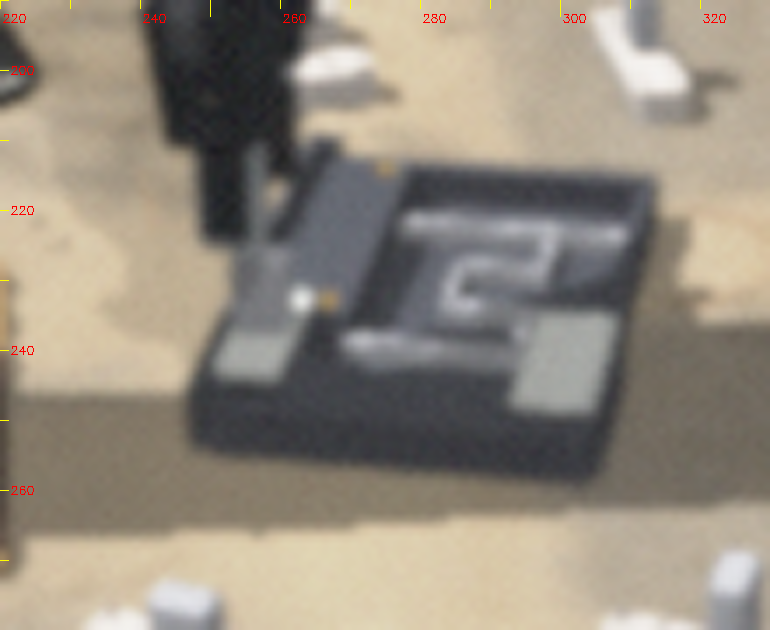

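View pics/ctop_k1.png

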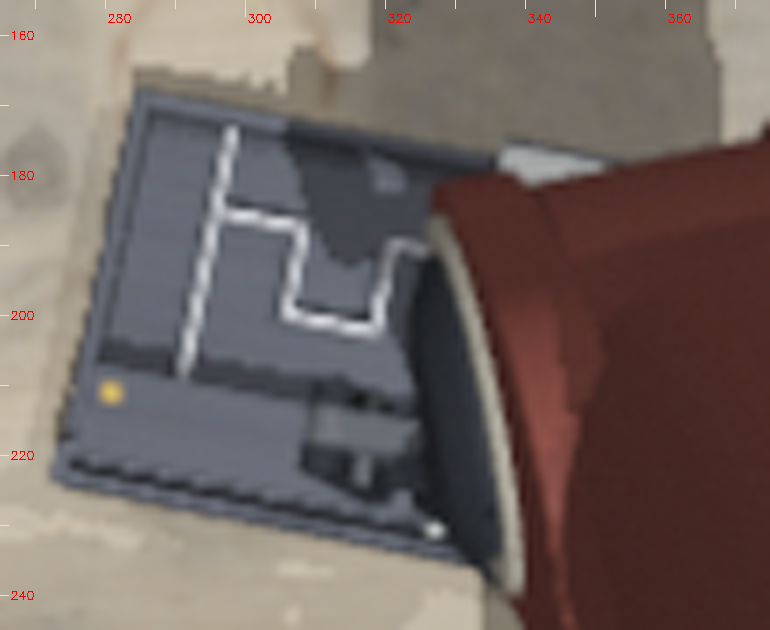

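```bash
python3 - <<'E'
from fit import *
im=cv2.imread("pics/side_k1.png")
p=(515.2,34.8,-.214)
its=[]
for s in (-1,1):
    its.append((w([(-11,s*20),(11,s*20),(11,s*34),(-11,s*34)],69,p),(0,0,255)))
    its.append((w([(-11,s*20),(11,s*20),(11,s*34),(-11,s*34)],100,p),(0,160,255)))
q=(514.5,33.5,-.214)
its.append((w(FIN,56,q),(255,0,0)));its.append((w(FIN,28,q),(255,0,0)))
overlay("side",im,its,(220,170,330,260),7,"pics/sk.png")
E
```

```text
(no output)
```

View pics/sk.png

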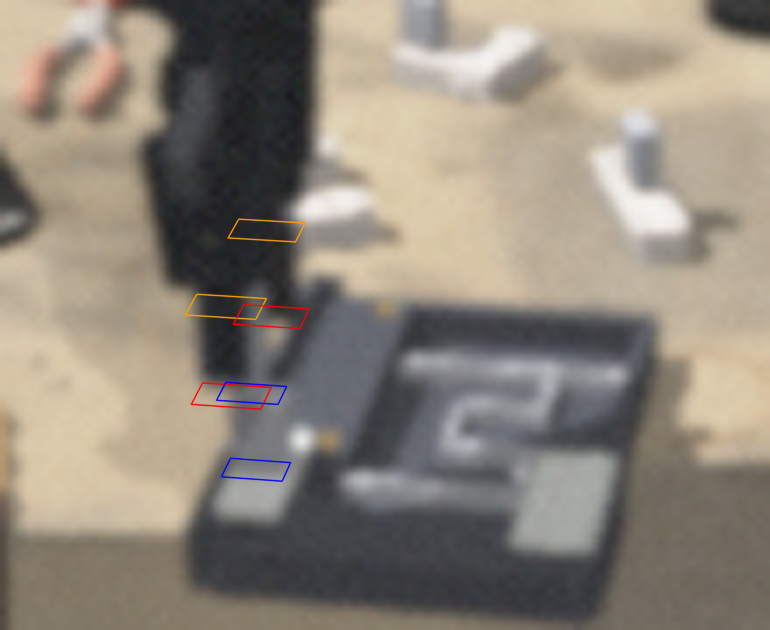

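Emit:
apply_moves(increments=[[[0,0,-18,0,0,0],[0,0,-28,0,0,0],[0,0,-35,0,0,0],[0,0,-35,0,0,0],[0,0,-35,0,0,0]]])

```text
time_s: 2.45
position: [514.6, 33.6, 105.2]
orientation: [[0.977, -0.0, 0.214], [-0.214, -0.0, 0.977], [-0.0, -1.0, -0.0]]
force: [-0.1, 0.7, 0.1]
opening: 40.1
```

Emit:
apply_moves(increments=[[[0,0,0,0,0,0],[0,0,0,0,0,0],[0,0,0,0,0,0],[0,0,0,0,0,0],[0,0,0,0,0,0],[0,0,0,0,0,0],[0,0,0,0,0,0],[0,0,0,0,0,0]]], hand=4)

```text
time_s: 3.12
position: [514.9, 33.5, 105.7]
orientation: [[0.977, 0.001, 0.214], [-0.214, 0.0, 0.977], [0.001, -1.0, 0.0]]
force: [-1.3, 0.2, 6.0]
opening: 10.6
```

Emit:
apply_moves(increments=[[[1.1,4.9,0,0,0,0],[3.2,14.7,0,0,0,0],[5.4,24.4,0,0,0,0],[7.5,34.2,0,0,0,0],[9.6,44,0,0,0,0],[11.2,50.8,0,0,0,0],[12,54.7,0,0,0,0],[12,54.7,0,0,0,0],[12,54.7,0,0,0,0]]])

```text
time_s: 3.87
position: [527.2, 89.3, 105.7]
orientation: [[0.977, 0.002, 0.213], [-0.213, 0.001, 0.977], [0.002, -1.0, 0.002]]
force: [0.1, 1.1, 5.7]
opening: 10.9
```

Emit:
apply_moves(increments=[[[0.4,2,0,0,0,0],[0.8,4,0,0,0,0],[1.1,5,0,0,0,0],[1.1,5,0,0,0,0],[1.1,5,0,0,0,0]]])

```text
time_s: 4.28
position: [527.7, 91.2, 105.7]
orientation: [[0.976, 0.0, 0.216], [-0.216, -0.002, 0.976], [0.001, -1.0, -0.002]]
force: [-1.5, -3.1, 7.2]
opening: 10.7
```

Emit:
apply_moves(increments=[[[0.6,3,0,0,0,0],[0.9,4,0,0,0,0],[0.9,4,0,0,0,0],[0.9,4,0,0,0,0]]])

```text
time_s: 4.62
position: [528.0, 91.7, 105.7]
orientation: [[0.976, -0.002, 0.218], [-0.218, -0.007, 0.976], [-0.001, -1.0, -0.008]]
force: [-2.7, -7.6, 10.0]
opening: 10.9
```

Emit:
apply_moves(increments=[[[-1.2,-5,0,0,0,0],[-1.2,-5,0,0,0,0],[-1.2,-5,0,0,0,0],[-1.2,-5,0,0,0,0]]], hand=32)

```text
time_s: 4.95
position: [527.3, 93.0, 104.8]
orientation: [[0.977, -0.0, 0.213], [-0.213, 0.001, 0.977], [-0.0, -1.0, 0.001]]
force: [-0.2, 0.0, -0.5]
opening: 31.9
```

Emit:
apply_moves(increments=[[[0,0,30,0,0,0],[0,0,70,0,0,0],[0,40,100,0,0,-0.1],[10,80,100,0,0,-0.2],[20,120,100,0,0,-0.3],[48,320,100,0,0,-0.407],[48,320,100,0,0,-0.407],[48,320,100,0,0,-0.407],[48,320,100,0,0,-0.407],[48,320,100,0,0,-0.407],[48,320,100,0,0,-0.407],[48,320,100,0,0,-0.407],[48,320,100,0,0,-0.407],[48,320,100,0,0,-0.407],[48,320,100,0,0,-0.407]]])

```text
time_s: 6.2
position: [576.0, 410.2, 205.1]
orientation: [[0.811, 0.0, 0.585], [-0.585, -0.001, 0.811], [0.001, -1.0, -0.001]]
force: [-0.3, -0.1, 0.8]
opening: 32.1
```

```bash
python3 look.py k2 top
```

```text
6.25 [575.983 410.345 205.273] [-0.228  0.893 -0.102] 32.087941792104765 [-0.704  0.8    0.105  1.347 -0.089  1.     0.363]
```

View pics/top_k2.png

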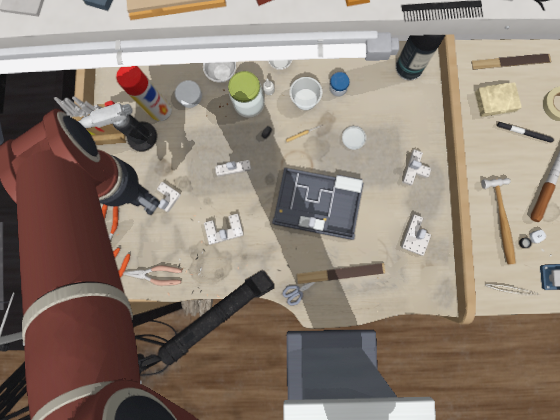

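View pics/ctop_k2.png

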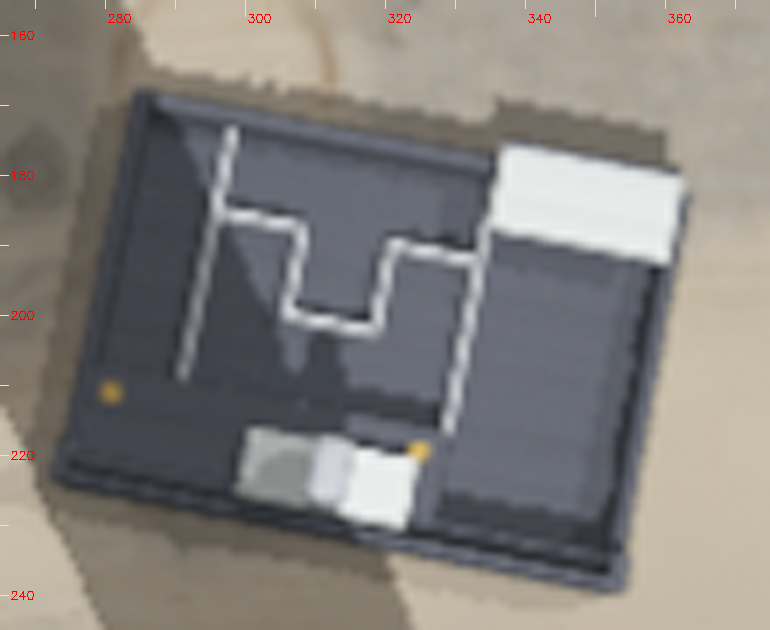

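Emit:
apply_moves(increments=[[[0,0,-41,0,0,0],[0,0,-80,0,0,0],[0,0,-95,0,0,0],[0,0,-105,0,0,0],[0,0,-112,0,0,0],[0,0,-112,0,0,0],[0,0,-112,0,0,0]]])

```text
time_s: 6.83
position: [576.3, 412.4, 94.4]
orientation: [[0.812, 0.002, 0.584], [-0.584, 0.001, 0.812], [0.001, -1.0, 0.002]]
force: [-0.8, 0.3, -0.5]
opening: 32.0
```

Emit:
apply_moves(increments=[[[0,0,0,0,0,0],[0,0,0,0,0,0],[0,0,0,0,0,0],[0,0,0,0,0,0],[0,0,0,0,0,0],[0,0,0,0,0,0],[0,0,0,0,0,0],[0,0,0,0,0,0]]], hand=4)

```text
time_s: 7.5
position: [576.3, 412.8, 95.2]
orientation: [[0.812, 0.003, 0.583], [-0.583, 0.002, 0.812], [0.001, -1.0, 0.003]]
force: [-0.1, -0.3, 6.0]
opening: 10.7
```

```bash
cat > look2.py <<'E'
import sys
from workcell import r, eyes
from h import *
# tag cam x0 y0 x1 y1 f
tag,cam=sys.argv[1:3]; b=list(map(int,sys.argv[3:8]))
im=eyes.capture(cam); cv2.imwrite(f"pics/{cam}_{tag}.png",im); crop(im,*b,f"pics/c_{tag}.png")
s=r.get_state(); print(s["time_s"],np.array(s["position"]),np.array(s["force"]),s["opening"])
E
python3 look2.py v1 side 220 130 320 210 7
```

```text
7.55 [576.318 412.821  95.147] [-1.022 -0.631  5.885] 10.699333873665362
```

View pics/c_v1.png

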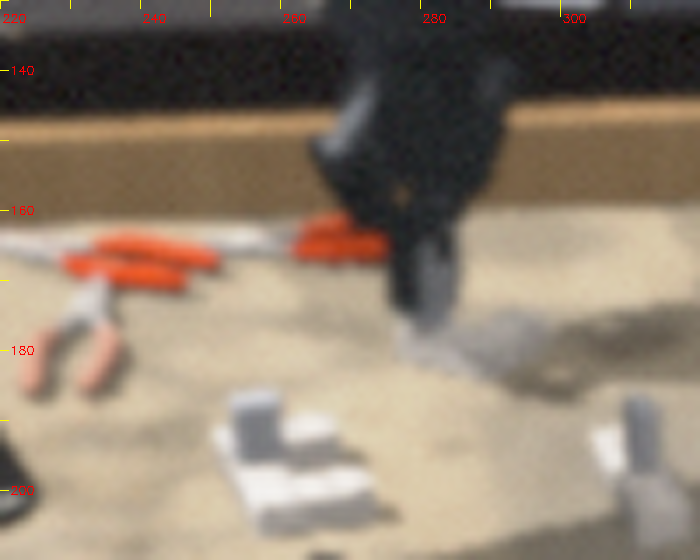

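Emit:
apply_moves(increments=[[[0,0,15,0,0,0],[0,0,45,0,0,0],[0,0,80,0,0,0],[0,0,105,0,0,0],[-3,-40,105,0,0,0.05],[-7,-80,105,0,0,0.1],[-10,-120,105,0,0,0.15],[-14,-160,105,0,0,0.2],[-17,-200,105,0,0,0.25],[-20,-240,105,0,0,0.3],[-24,-280,105,0,0,0.35],[-27,-320,105,0,0,0.4],[-31,-360,105,0,0,0.407],[-33,-390,105,0,0,0.407],[-34.3,-403.7,105,0,0,0.407],[-34.3,-403.7,105,0,0,0.407],[-34.3,-403.7,105,0,0,0.407]]])

```text
time_s: 8.97
position: [541.0, 7.8, 198.6]
orientation: [[0.976, 0.001, 0.216], [-0.216, 0.0, 0.976], [0.0, -1.0, 0.0]]
force: [0.0, 1.0, -2.0]
opening: 10.6
```

Emit:
apply_moves(increments=[[[0,0,-15,0,0,0],[0,0,-45,0,0,0],[0,0,-60,0,0,0],[0,0,-65,0,0,0],[0,0,-65,0,0,0]]])

```text
time_s: 9.38
position: [540.5, 10.7, 132.0]
orientation: [[0.978, -0.003, 0.211], [-0.211, 0.001, 0.978], [-0.003, -1.0, 0.0]]
force: [-0.0, -0.5, -0.9]
opening: 10.5
```

```bash
python3 look2.py v2 side 220 180 330 270 7
```

```text
9.4333 [541.272  10.276 133.045] [-1.017 -0.15  -0.578] 10.946567511577902
```

View pics/c_v2.png

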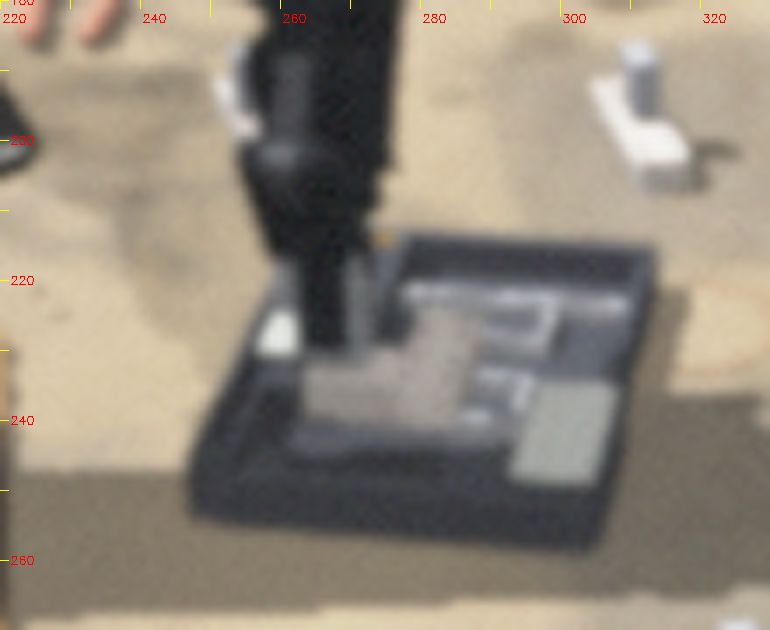

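```bash
cat > sideov.py <<'E'
from tray import *
import sys
def tr_items(p):
    R=lambda x0,x1,y0,y1,z:W([(x0,y0,z),(x0,y1,z),(x1,y1,z),(x1,y0,z)],p)
    return [(R(-64,64,-90,90,20),(0,0,255)),(R(36,64,-84,-28,27),(255,0,255)),
     (R(-28,56,56,56,16),(255,255,0)),(R(-28,28,-28,-28,16),(255,255,0)),(R(28,28,-28,56,16),(0,255,255)),(R(0,0,0,28,16),(0,255,255))]
if __name__=="__main__":
    im=cv2.imread(sys.argv[1]); name=sys.argv[2]; b=eval(sys.argv[3]); z0=float(sys.argv[4])
    p=(573.3,73.85,-.216)
    its=tr_items(p)+[(w(POLY[name],z0+16,b),(0,255,0)),(w(POLY[name],z0,b),(0,160,0)),(w(FIN,z0+44,b),(255,0,0))]
    overlay("side",im,its,(220,180,330,270),7,sys.argv[5])
E
python3 sideov.py pics/side_v2.png V "(542.0,10.1,-.216)" 38 pics/so.png
```

```text
(no output)
```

View pics/so.png

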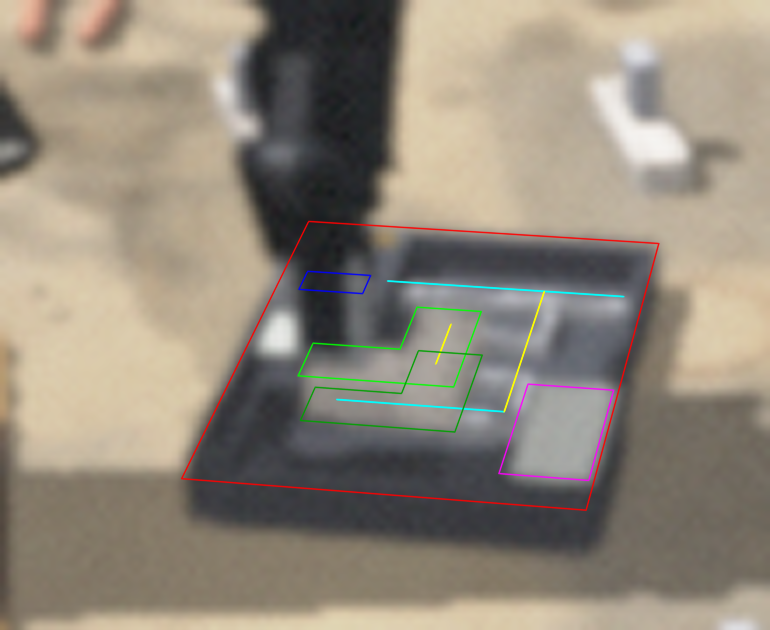

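Emit:
apply_moves(increments=[[[0,0,-10,0,0,0],[0,0,-18,0,0,0],[0,0,-24,0,0,0],[0,0,-27,0,0,0],[0,0,-30,0,0,0],[0,0,-32,0,0,0],[0,0,-32,0,0,0]]])

```text
time_s: 10.02
position: [540.9, 8.5, 100.6]
orientation: [[0.977, -0.001, 0.214], [-0.214, -0.0, 0.977], [-0.001, -1.0, -0.0]]
force: [-0.2, 0.1, -1.6]
opening: 10.4
```

Emit:
apply_moves(increments=[[[0,0,-1,0,0,0],[0,0,-2,0,0,0],[0,0,-2.5,0,0,0],[0,0,-2.5,0,0,0]]])

```text
time_s: 10.35
position: [541.2, 8.4, 99.1]
orientation: [[0.977, 0.001, 0.214], [-0.214, -0.0, 0.977], [0.001, -1.0, 0.0]]
force: [-0.7, -1.4, 3.3]
opening: 10.8
```

Emit:
apply_moves(increments=[[[3.9,-0.9,0.5,0,0,0],[7.8,-1.7,0.5,0,0,0],[11.7,-2.6,0.5,0,0,0],[15.6,-3.4,0.5,0,0,0],[19.5,-4.3,0.5,0,0,0],[23.4,-5.1,0.5,0,0,0],[27.3,-6,0.5,0,0,0],[28.3,-6.2,0.5,0,0,0],[28.3,-6.2,0.5,0,0,0]]])

```text
time_s: 11.1
position: [570.1, 2.1, 99.1]
orientation: [[0.977, 0.001, 0.214], [-0.214, -0.0, 0.977], [0.001, -1.0, 0.0]]
force: [0.1, -0.6, 2.5]
opening: 10.7
```

Emit:
apply_moves(increments=[[[1,-0.2,0,0,0,0],[2,-0.4,0,0,0,0],[3,-0.6,0,0,0,0],[3,-0.6,0,0,0,0],[3,-0.6,0,0,0,0]]])

```text
time_s: 11.52
position: [572.2, 1.7, 99.1]
orientation: [[0.977, -0.0, 0.214], [-0.214, -0.0, 0.977], [-0.0, -1.0, -0.0]]
force: [-3.3, -0.1, 4.4]
opening: 10.6
```

Emit:
apply_moves(increments=[[[1,-0.2,0,0,0,0],[2,-0.4,0,0,0,0],[2,-0.4,0,0,0,0],[2,-0.4,0,0,0,0]]])

```text
time_s: 11.85
position: [574.0, 1.3, 99.1]
orientation: [[0.977, -0.001, 0.214], [-0.214, -0.0, 0.977], [-0.001, -1.0, -0.0]]
force: [-2.3, 0.7, 5.0]
opening: 10.4
```

```bash
python3 look2.py v3 side 220 180 330 270 7;python3 sideov.py pics/side_v3.png V "(573.4,1.5,-.216)" 4 pics/so3.png
```

```text
11.9 [574.034   1.349  99.114] [-3.83  -0.439  5.13 ] 10.423918458367242
```

View pics/c_v3.png

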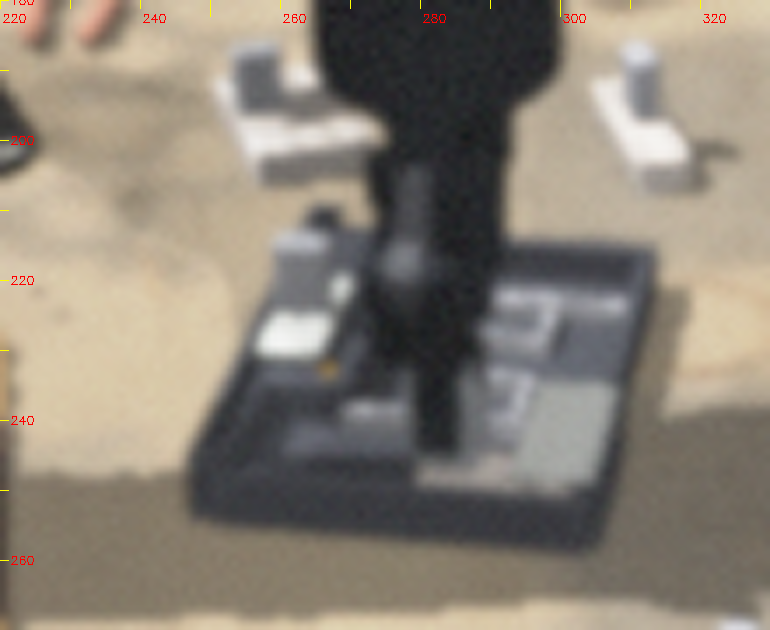

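Emit:
apply_moves(increments=[[[1.5,-0.3,0,0,0,0],[2,-0.4,0,0,0,0],[2,-0.4,0,0,0,0],[2,-0.4,0,0,0,0]]])

```text
time_s: 12.23
position: [574.4, 1.2, 99.1]
orientation: [[0.977, -0.005, 0.213], [-0.213, 0.0, 0.977], [-0.005, -1.0, -0.001]]
force: [-6.4, 0.5, 9.0]
opening: 10.6
```

Emit:
apply_moves(increments=[[[-2.5,0.5,0,0,0,0],[-2.5,0.5,0,0,0,0],[-2.5,0.5,0,0,0,0],[-2.5,0.5,0,0,0,0],[-2.5,0.5,0,0,0,0]]], hand=32)

```text
time_s: 12.65
position: [574.2, 1.2, 98.8]
orientation: [[0.977, 0.0, 0.214], [-0.214, -0.0, 0.977], [0.0, -1.0, -0.0]]
force: [0.3, -0.0, -0.7]
opening: 32.0
```

Emit:
apply_moves(increments=[[[0,0,30,0,0,0],[0,0,70,0,0,0],[-5,-10,105,0,0,0],[-76,-137,105,0,0,-0.184],[-76,-137,105,0,0,-0.184],[-76,-137,105,0,0,-0.184],[-76,-137,105,0,0,-0.184],[-76,-137,105,0,0,-0.184],[-76,-137,105,0,0,-0.184]]])

```text
time_s: 13.4
position: [497.4, -137.2, 204.1]
orientation: [[0.92, 0.0, 0.393], [-0.393, -0.001, 0.92], [0.001, -1.0, -0.0]]
force: [0.2, 0.3, 0.7]
opening: 31.6
```

```bash
python3 look2.py v4 side 220 180 330 270 7; python3 look.py v4 top
```

```text
13.45 [ 498.259 -135.396  204.073] [-0.499  0.629 -0.069] 32.13386182074654
13.5 [ 498.687 -134.391  204.042] [-0.396  0.832 -0.258] 31.83332535007307 [ 0.235  0.54  -0.02   1.925  0.014  0.676  1.38 ]
```

View pics/c_v4.png

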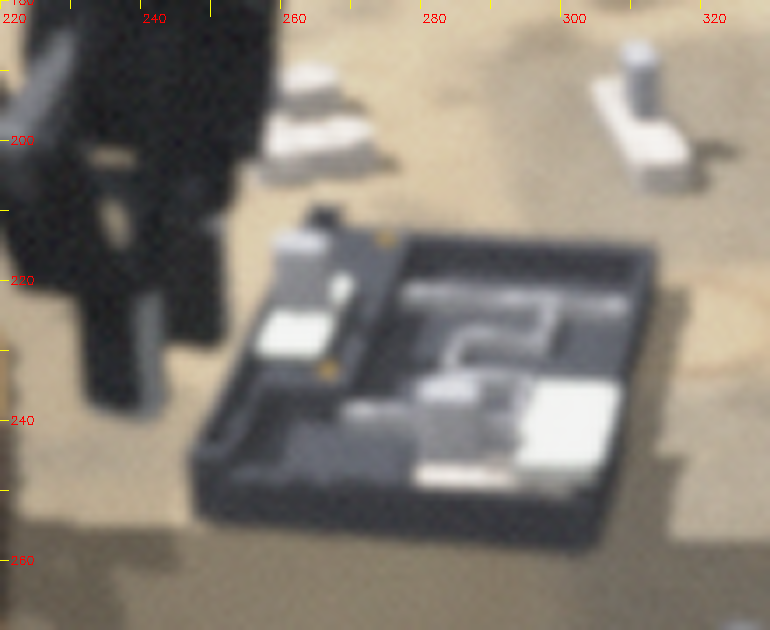

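View pics/top_v4.png

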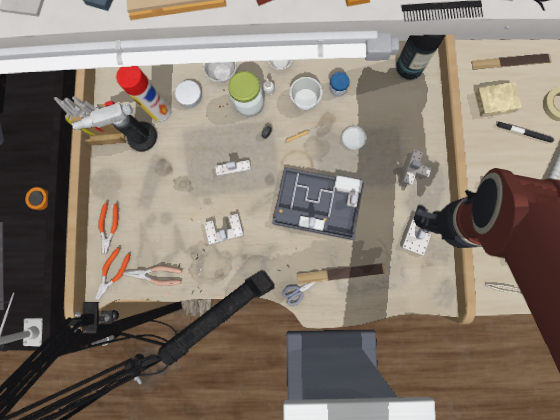

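Emit:
apply_moves(increments=[[[-0.7,-3,-41,0,0,0],[-0.7,-3,-80,0,0,0],[-0.7,-3,-95,0,0,0],[-0.7,-3,-104,0,0,0],[-0.7,-3,-109,0,0,0],[-0.7,-3,-109,0,0,0],[-0.7,-3,-109,0,0,0]]])

```text
time_s: 14.08
position: [498.2, -138.1, 95.8]
orientation: [[0.922, 0.002, 0.388], [-0.388, -0.0, 0.922], [0.002, -1.0, 0.001]]
force: [0.7, 0.7, 0.6]
opening: 31.8
```

Emit:
apply_moves(increments=[[[0,0,0,0,0,0],[0,0,0,0,0,0],[0,0,0,0,0,0],[0,0,0,0,0,0],[0,0,0,0,0,0],[0,0,0,0,0,0],[0,0,0,0,0,0]]], hand=4)

```text
time_s: 14.67
position: [498.1, -138.8, 96.4]
orientation: [[0.921, 0.003, 0.389], [-0.389, -0.001, 0.921], [0.003, -1.0, 0.001]]
force: [-0.7, 0.4, 6.0]
opening: 10.6
```

Emit:
apply_moves(increments=[[[0,0,15,0,0,0],[0,0,45,0,0,0],[0,0,80,0,0,0],[10,32,100,0,0,0.05],[20,64,100,0,0,0.1],[30,96,100,0,0,0.15],[40,128,100,0,0,0.184],[47,150,95,0,0,0.184],[50.5,160.7,85,0,0,0.184],[50.5,160.7,60,0,0,0.184],[50.5,160.7,45,0,0,0.184],[50.5,160.7,38,0,0,0.184],[50.5,160.7,38,0,0,0.184],[50.5,160.7,38,0,0,0.184],[50.5,160.7,38,0,0,0.184]]])

```text
time_s: 15.92
position: [548.1, 21.3, 133.7]
orientation: [[0.977, 0.001, 0.215], [-0.215, -0.0, 0.977], [0.002, -1.0, 0.0]]
force: [-0.4, 0.9, -1.2]
opening: 10.5
```

```bash
python3 look2.py p2 side 220 180 330 270 7;python3 sideov.py pics/side_p2.png P "(548.1,22,-.216)" 38 pics/so4.png
```

```text
15.9667 [548.265  21.534 133.954] [-0.232  0.24  -1.21 ] 11.039303867409032
```

View pics/c_p2.png

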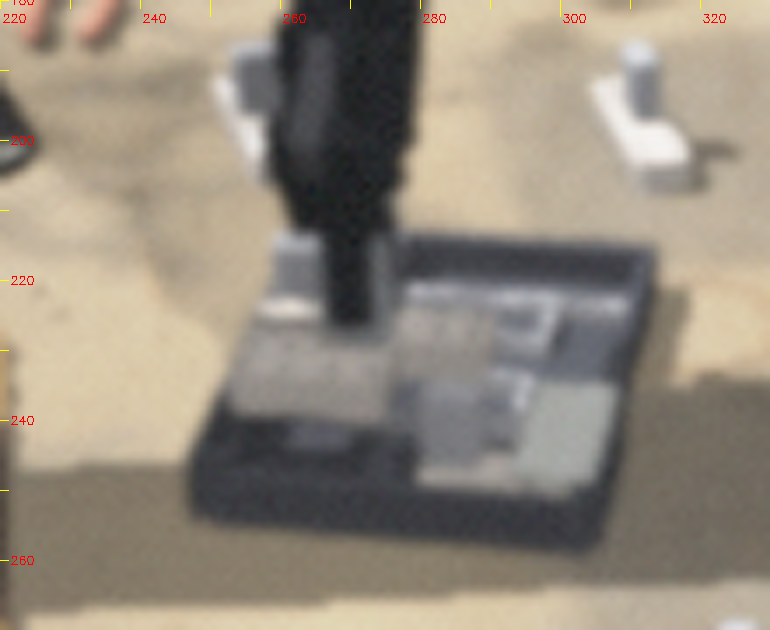

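View pics/so4.png

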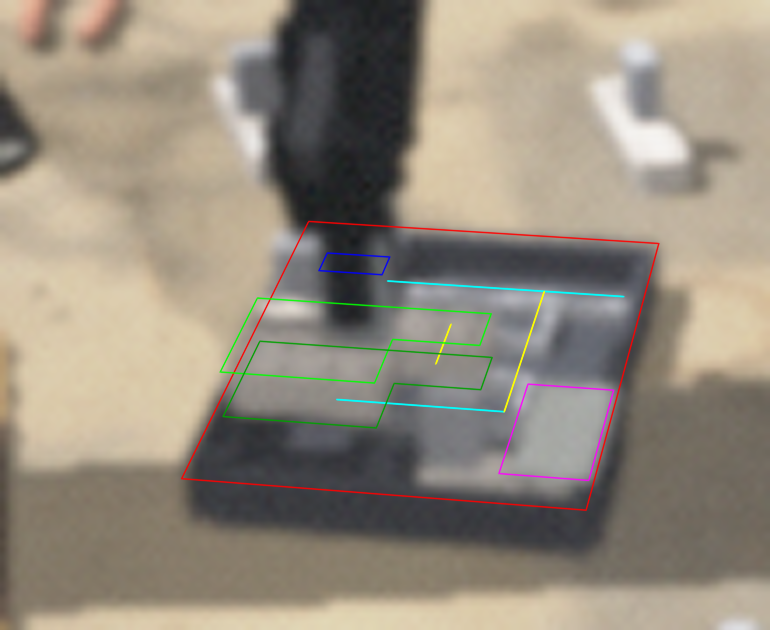

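Emit:
apply_moves(increments=[[[0,0,-8,0,0,0],[0,0,-13,0,0,0],[0,0,-17,0,0,0],[0,0,-19,0,0,0],[0,0,-21,0,0,0],[0,0,-23,0,0,0],[0,0,-25,0,0,0],[0,0,-25,0,0,0]]])

```text
time_s: 16.63
position: [547.5, 22.1, 107.6]
orientation: [[0.977, -0.001, 0.214], [-0.214, -0.0, 0.977], [-0.001, -1.0, -0.0]]
force: [-0.3, 1.3, -0.7]
opening: 10.8
```

Emit:
apply_moves(increments=[[[0,0,-2,0,0,0],[0,0,-4,0,0,0],[0,0,-6,0,0,0],[0,0,-7,0,0,0],[0,0,-8,0,0,0],[0,0,-8,0,0,0]]])

```text
time_s: 17.13
position: [547.6, 22.1, 99.9]
orientation: [[0.977, -0.0, 0.214], [-0.214, -0.0, 0.977], [-0.0, -1.0, -0.0]]
force: [-0.7, -0.7, -1.5]
opening: 10.9
```

Emit:
apply_moves(increments=[[[0,0,-1,0,0,0],[0,0,-2,0,0,0],[0,0,-2,0,0,0],[0,0,-2,0,0,0]]])

```text
time_s: 17.47
position: [547.6, 22.1, 99.7]
orientation: [[0.977, 0.001, 0.214], [-0.214, -0.0, 0.977], [0.001, -1.0, 0.0]]
force: [-2.8, 0.2, 10.3]
opening: 11.0
```

Emit:
apply_moves(increments=[[[0,0,1.5,0,0,0],[0,0,1.5,0,0,0],[0,0,1.5,0,0,0],[0,0,1.5,0,0,0],[0,0,1.5,0,0,0]]], hand=30)

```text
time_s: 17.88
position: [547.6, 22.1, 99.3]
orientation: [[0.977, -0.0, 0.214], [-0.214, -0.0, 0.977], [-0.0, -1.0, -0.0]]
force: [-0.1, 0.1, 0.7]
opening: 29.9
```

Emit:
apply_moves(increments=[[[0,0,30,0,0,0],[0,0,70,0,0,0],[0,0,105,0,0,0],[30,-40,105,0,0,-0.1],[60,-80,105,0,0,-0.22],[98,-158,105,0,0,-0.34],[98,-158,105,0,0,-0.46],[98,-158,105,0,0,-0.58],[98,-158,105,0,0,-0.7],[98,-158,105,0,0,-0.82],[98,-158,105,0,0,-0.94],[98,-158,105,0,0,-1.06],[98,-158,105,0,0,-1.18],[98,-158,105,0,0,-1.3],[98,-158,105,0,0,-1.42],[98,-158,105,0,0,-1.54],[98,-158,105,0,0,-1.66],[98,-158,105,0,0,-1.742],[98,-158,105,0,0,-1.742],[98,-158,105,0,0,-1.742]]])

```text
time_s: 19.55
position: [645.5, -135.6, 204.0]
orientation: [[-0.375, -0.001, 0.927], [-0.927, 0.0, -0.375], [0.0, -1.0, -0.001]]
force: [0.5, 0.5, -0.7]
opening: 30.1
```

```bash
python3 look2.py t1 side 220 180 330 270 7; python3 look2.py t1t top 265 155 375 245 7
```

```text
19.6 [ 645.527 -135.759  204.149] [ 0.603 -0.336  0.716] 29.892942361282916
19.65 [ 645.555 -135.835  204.272] [-0.063  0.415  0.812] 30.06289411339968
```

View pics/c_t1.png

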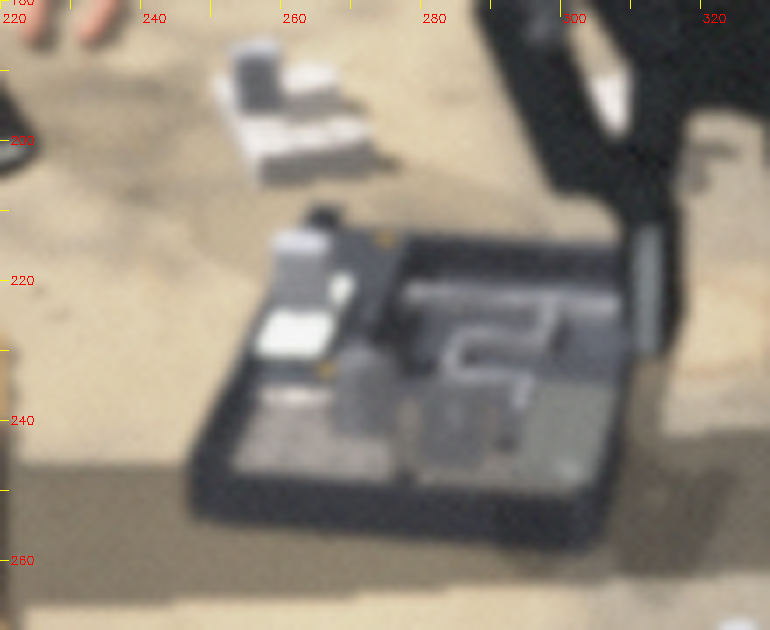

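View pics/c_t1t.png

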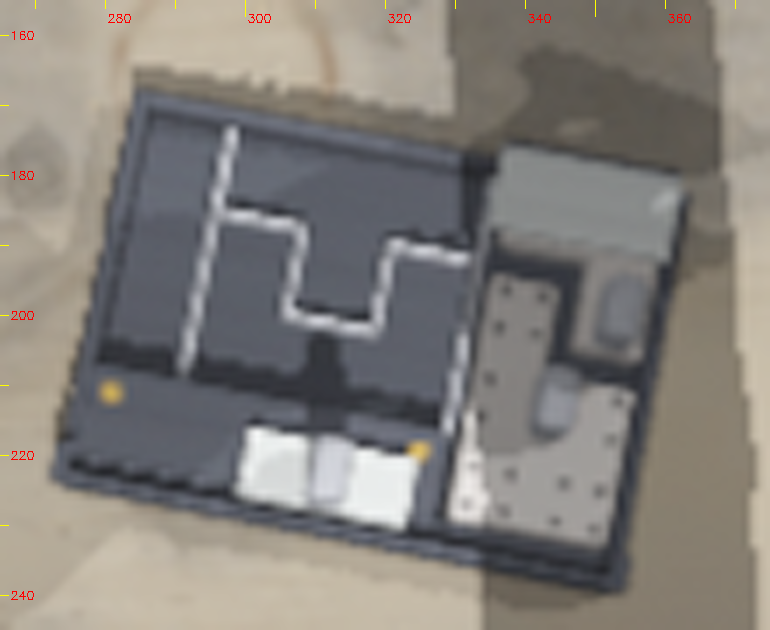

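View pics/top_t1t.png

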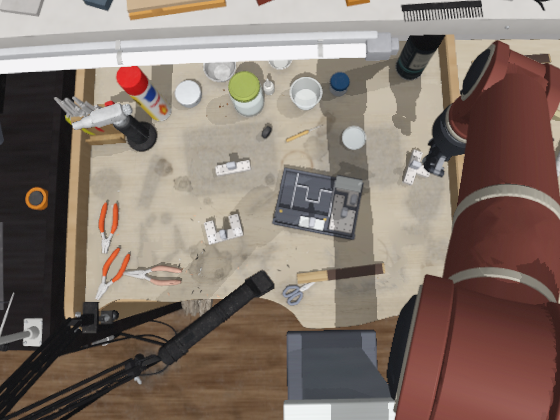

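Emit:
apply_moves(increments=[[[1,0,-41,0,0,0],[1,0,-80,0,0,0],[1,0,-95,0,0,0],[1,0,-104,0,0,0],[1,0,-109,0,0,0],[1,0,-109,0,0,0],[1,0,-109,0,0,0]]])

```text
time_s: 20.23
position: [647.6, -136.5, 96.9]
orientation: [[-0.377, 0.003, 0.926], [-0.926, -0.001, -0.377], [-0.0, -1.0, 0.003]]
force: [-0.1, -0.4, 0.9]
opening: 30.0
```

Emit:
apply_moves(increments=[[[0,0,0,0,0,0],[0,0,0,0,0,0],[0,0,0,0,0,0],[0,0,0,0,0,0],[0,0,0,0,0,0],[0,0,0,0,0,0],[0,0,0,0,0,0]]], hand=4)

```text
time_s: 20.82
position: [647.7, -136.5, 97.5]
orientation: [[-0.377, 0.003, 0.926], [-0.926, -0.001, -0.377], [-0.0, -1.0, 0.003]]
force: [-0.4, 0.3, 6.6]
opening: 11.0
```

```bash
python3 - <<'E'
from fit import *
im=cv2.imread("pics/top_t1t.png")
o=fit("top","P",im,(548,22,-.216),z0=4,m=2); print(o)
E
```

```text
((np.float64(546.2788628630346), np.float64(23.054694731538817), np.float64(-0.20775833408741556)), np.float64(19.76845171969057), (np.int64(325), np.int64(191), np.int64(357), np.int64(236)))
```

Emit:
apply_moves(increments=[[[0,0,15,0,0,0],[0,0,45,0,0,0],[0,0,80,0,0,0],[-2,20,100,0,0,-0.1],[-6,45,100,0,0,-0.22],[-10,75,100,0,0,-0.34],[-14,105,100,0,0,-0.46],[-18,135,100,0,0,-0.58],[-22,160,100,0,0,-0.7],[-26,185,100,0,0,-0.82],[-29,205,100,0,0,-0.94],[-29.8,214.7,95,0,0,-1.06],[-29.8,214.7,80,0,0,-1.18],[-29.8,214.7,60,0,0,-1.3],[-29.8,214.7,46,0,0,-1.4],[-29.8,214.7,38,0,0,-1.4],[-29.8,214.7,38,0,0,-1.4],[-29.8,214.7,38,0,0,-1.4],[-29.8,214.7,38,0,0,-1.4]]])

```text
time_s: 22.4
position: [617.5, 78.4, 134.6]
orientation: [[-0.977, 0.002, -0.213], [0.213, 0.0, -0.977], [-0.002, -1.0, -0.001]]
force: [-0.5, -0.7, -1.4]
opening: 10.4
```

```bash
python3 look2.py t2 side 220 180 330 270 7;python3 sideov.py pics/side_t2.png T "(617.9,78.2,-.216)" 38 pics/so5.png
```

```text
22.45 [617.559  78.367 134.8  ] [-0.504 -0.655 -0.248] 10.689797931824746
```

View pics/so5.png

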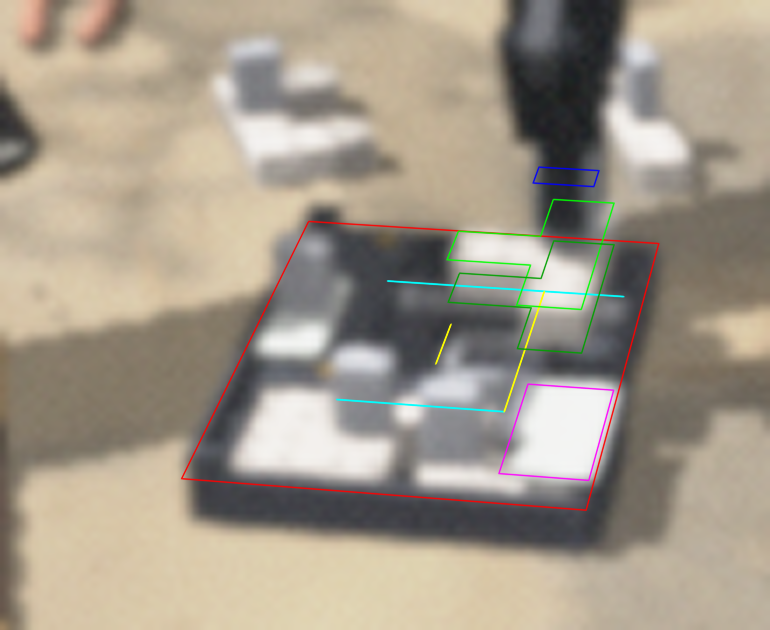

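Emit:
apply_moves(increments=[[[0,0,-8,0,0,0],[0,0,-13,0,0,0],[0,0,-17,0,0,0],[0,0,-19,0,0,0],[0,0,-21,0,0,0],[0,0,-23,0,0,0],[0,0,-25,0,0,0],[0,0,-26,0,0,0]]])

```text
time_s: 23.12
position: [617.1, 78.7, 107.4]
orientation: [[-0.977, 0.001, -0.215], [0.215, -0.0, -0.977], [-0.001, -1.0, 0.0]]
force: [0.6, 0.3, -0.4]
opening: 10.4
```

Emit:
apply_moves(increments=[[[0,0,-2,0,0,0],[0,0,-4,0,0,0],[0,0,-6,0,0,0],[0,0,-7,0,0,0],[0,0,-8,0,0,0],[0,0,-8,0,0,0]]])

```text
time_s: 23.62
position: [617.1, 78.7, 100.9]
orientation: [[-0.977, 0.001, -0.214], [0.214, 0.001, -0.977], [-0.001, -1.0, -0.001]]
force: [-1.9, 1.5, 7.0]
opening: 10.3
```

Seated. Release, rise, then on to U.

Emit:
apply_moves(increments=[[[0,0,1,0,0,0],[0,0,1,0,0,0],[0,0,1,0,0,0],[0,0,1,0,0,0],[0,0,1,0,0,0]]], hand=30)

```text
time_s: 24.03
position: [616.7, 78.8, 100.2]
orientation: [[-0.977, -0.001, -0.214], [0.214, 0.0, -0.977], [0.0, -1.0, 0.0]]
force: [-0.3, -0.0, -0.7]
opening: 29.9
```

Emit:
apply_moves(increments=[[[0,0,30,0,0,0],[0,0,70,0,0,0],[0,0,105,0,0,0],[-10,50,105,0,0,0.12],[-30,80,105,0,0,0.24],[-50,120,105,0,0,0.36],[-70,160,105,0,0,0.44],[-112,200,105,0,0,0.44],[-112,200,105,0,0,0.44],[-112,200,105,0,0,0.44],[-112,200,105,0,0,0.44]]])

```text
time_s: 24.95
position: [503.5, 280.7, 205.1]
orientation: [[-0.974, -0.001, 0.226], [-0.226, 0.0, -0.974], [0.001, -1.0, -0.0]]
force: [0.0, -0.7, -0.2]
opening: 30.0
```

```bash
python3 look2.py u1 top 190 150 360 250 4;  python3 look2.py u1s side 220 180 330 270 7
```

```text
25.0 [504.856 278.667 205.58 ] [-0.448 -1.159  0.063] 30.343573598050078
25.05 [505.636 277.514 205.775] [ 1.2   -0.669  0.018] 29.78169307123344
```

View pics/c_u1.png

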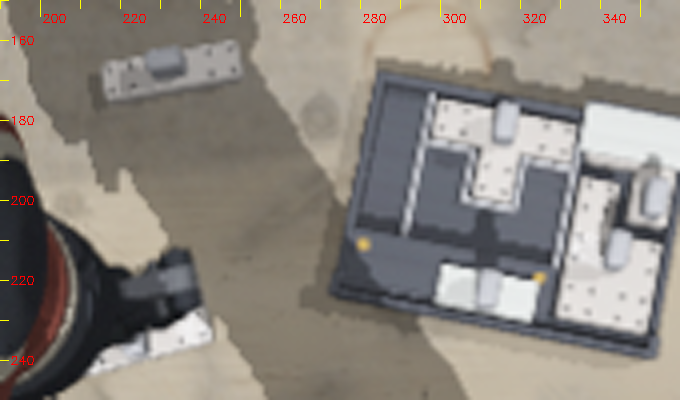

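View pics/c_u1s.png

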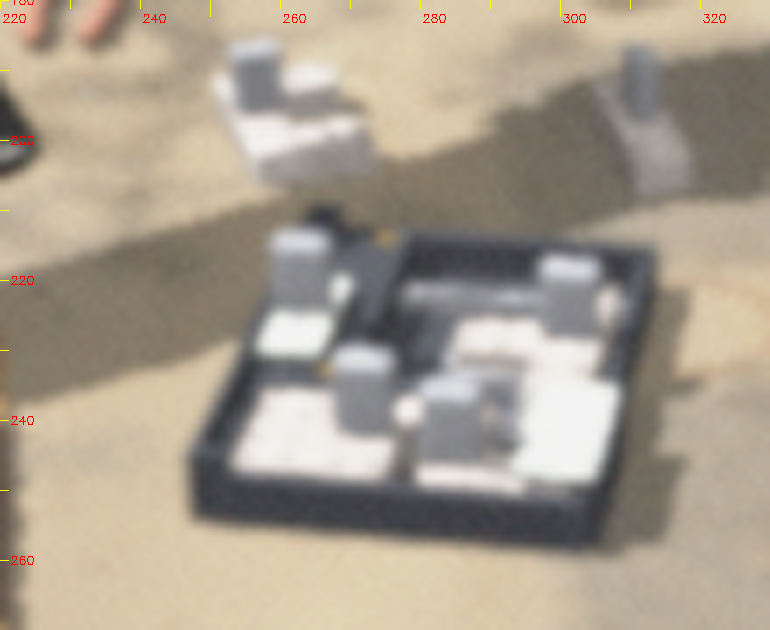

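Emit:
apply_moves(increments=[[[1,0,-41,0,0,0],[1,0,-80,0,0,0],[1,0,-95,0,0,0],[1,0,-104,0,0,0],[1,0,-109,0,0,0],[1,0,-109,0,0,0],[1,0,-109,0,0,0]]])

```text
time_s: 25.63
position: [507.2, 278.2, 97.6]
orientation: [[-0.975, 0.003, 0.221], [-0.221, 0.0, -0.975], [-0.003, -1.0, 0.0]]
force: [-0.6, 0.2, 0.2]
opening: 29.9
```

Emit:
apply_moves(increments=[[[0,0,0,0,0,0],[0,0,0,0,0,0],[0,0,0,0,0,0],[0,0,0,0,0,0],[0,0,0,0,0,0],[0,0,0,0,0,0],[0,0,0,0,0,0]]], hand=4)

```text
time_s: 26.22
position: [506.9, 279.0, 98.1]
orientation: [[-0.975, 0.003, 0.222], [-0.222, 0.001, -0.975], [-0.003, -1.0, -0.001]]
force: [-1.0, -0.5, 6.5]
opening: 10.8
```

Emit:
apply_moves(increments=[[[0,0,15,0,0,0],[0,0,45,0,0,0],[0,0,80,0,0,0],[10,-32,100,0,0,-0.1],[20,-64,100,0,0,-0.2],[30,-96,100,0,0,-0.3],[40,-128,100,0,0,-0.4],[50,-160,100,0,0,-0.44],[55,-182,95,0,0,-0.44],[56.8,-188.8,80,0,0,-0.44],[56.8,-188.8,60,0,0,-0.44],[56.8,-188.8,46,0,0,-0.44],[56.8,-188.8,38,0,0,-0.44],[56.8,-188.8,38,0,0,-0.44],[56.8,-188.8,38,0,0,-0.44]]])

```text
time_s: 27.47
position: [562.6, 90.2, 134.6]
orientation: [[-0.977, -0.0, -0.214], [0.214, -0.0, -0.977], [0.0, -1.0, 0.0]]
force: [-0.2, -0.4, -1.4]
opening: 10.9
```

```bash
python3 look2.py u2 side 220 180 330 270 7;python3 sideov.py pics/side_u2.png U "(562.8,90.4,-.216)" 38 pics/so6.png
```

```text
27.5167 [562.998  90.085 135.136] [ 0.492 -0.894 -1.49 ] 10.327245747640443
```

View pics/so6.png

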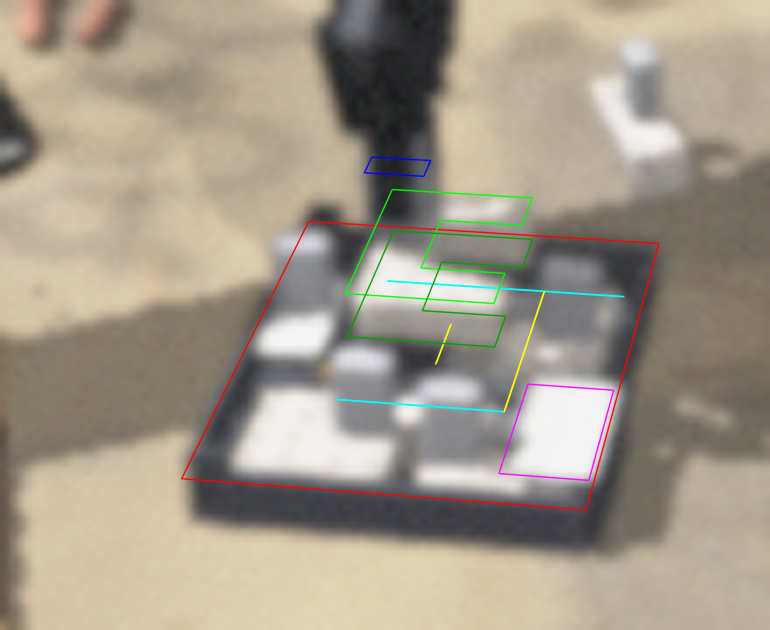

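Emit:
apply_moves(increments=[[[0.5,0,-8,0,0,0],[0.5,0,-13,0,0,0],[0.5,0,-17,0,0,0],[0.5,0,-19,0,0,0],[0.5,0,-21,0,0,0],[0.5,0,-23,0,0,0],[0.5,0,-25,0,0,0],[0.5,0,-26,0,0,0]]])

```text
time_s: 28.18
position: [563.1, 90.0, 108.3]
orientation: [[-0.977, -0.0, -0.214], [0.214, 0.0, -0.977], [0.0, -1.0, -0.0]]
force: [-0.1, 0.2, -1.2]
opening: 10.3
```

Emit:
apply_moves(increments=[[[0,0,-2,0,0,0],[0,0,-4,0,0,0],[0,0,-6,0,0,0],[0,0,-7,0,0,0],[0,0,-8,0,0,0],[0,0,-8,0,0,0]]])

```text
time_s: 28.68
position: [563.1, 89.9, 102.1]
orientation: [[-0.977, 0.0, -0.215], [0.215, 0.002, -0.977], [0.0, -1.0, -0.002]]
force: [-4.1, 0.5, 9.5]
opening: 10.8
```

Emit:
apply_moves(increments=[[[0,0,1,0,0,0],[0,0,1,0,0,0],[0,0,1,0,0,0],[0,0,1,0,0,0],[0,0,1,0,0,0]]], hand=30)

```text
time_s: 29.1
position: [563.1, 90.0, 101.3]
orientation: [[-0.977, -0.0, -0.214], [0.214, -0.0, -0.977], [0.0, -1.0, 0.0]]
force: [-0.2, 0.8, 0.9]
opening: 30.1
```

Emit:
apply_moves(increments=[[[0,0,30,0,0,0],[0,0,70,0,0,0],[0,0,105,0,0,0.12],[20,40,105,0,0,0.24],[40,75,105,0,0,0.36],[60,110,105,0,0,0.48],[75,140,105,0,0,0.6],[93,171,105,0,0,0.72],[93,171,105,0,0,0.84],[93,171,105,0,0,0.96],[93,171,105,0,0,1.08],[93,171,105,0,0,1.2],[93,171,105,0,0,1.32],[93,171,105,0,0,1.44],[93,171,105,0,0,1.56],[93,171,105,0,0,1.68],[93,171,105,0,0,1.8],[93,171,105,0,0,1.92],[93,171,105,0,0,1.937],[93,171,105,0,0,1.937]]])

```text
time_s: 30.77
position: [656.1, 260.5, 206.2]
orientation: [[0.147, -0.001, 0.989], [-0.989, -0.0, 0.147], [-0.0, -1.0, -0.001]]
force: [0.6, -0.7, 0.1]
opening: 30.6
```

```bash
python3 look2.py b1 top 190 150 360 250 4;  python3 look2.py b1s side 220 180 330 270 7
```

```text
30.8167 [656.083 260.69  206.205] [ 0.605 -0.293  0.2  ] 30.276871141021296
30.8667 [656.072 260.815 206.244] [-0.233  0.337 -0.875] 30.154416627184336
```

View pics/c_b1.png

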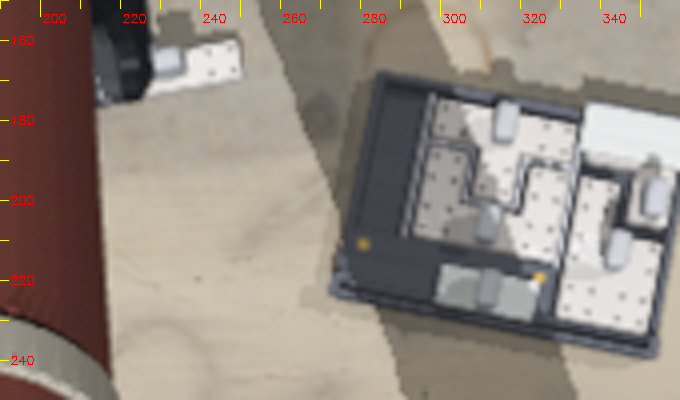

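View pics/c_b1s.png

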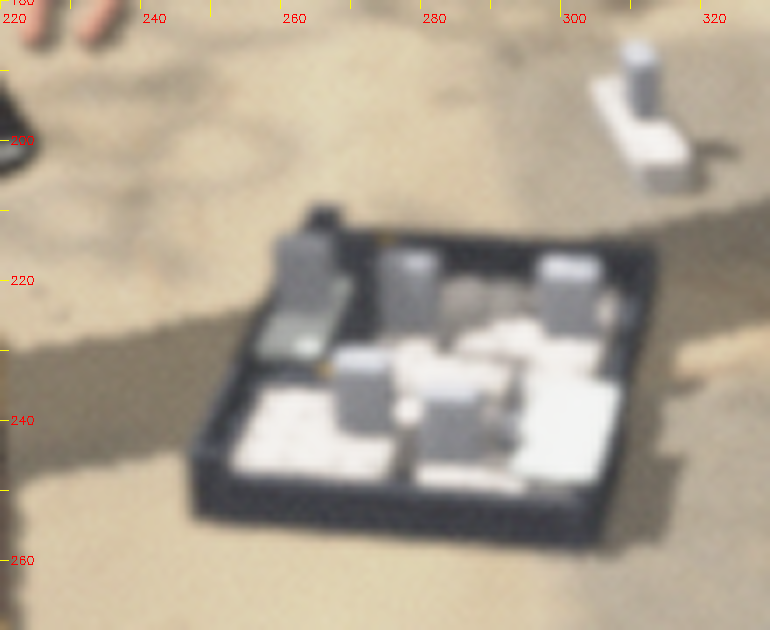

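U is home and the bar has not moved. Take the bar.

Emit:
apply_moves(increments=[[[0,0,-41,0,0,0],[0,0,-80,0,0,0],[0,0,-95,0,0,0],[0,0,-105,0,0,0],[0,0,-110,0,0,0],[0,0,-110,0,0,0],[0,0,-110,0,0,0]]])

```text
time_s: 31.45
position: [657.2, 261.2, 98.0]
orientation: [[0.149, 0.003, 0.989], [-0.989, 0.001, 0.149], [-0.0, -1.0, 0.003]]
force: [0.8, 0.5, 0.6]
opening: 30.4
```

Emit:
apply_moves(increments=[[[0,0,0,0,0,0],[0,0,0,0,0,0],[0,0,0,0,0,0],[0,0,0,0,0,0],[0,0,0,0,0,0],[0,0,0,0,0,0],[0,0,0,0,0,0]]], hand=4)

```text
time_s: 32.03
position: [657.3, 261.2, 98.6]
orientation: [[0.149, 0.004, 0.989], [-0.989, 0.001, 0.149], [-0.001, -1.0, 0.004]]
force: [-1.1, -0.7, 6.9]
opening: 10.6
```

Emit:
apply_moves(increments=[[[0,0,15,0,0,0],[0,0,45,0,0,0],[0,0,80,0,0,0.1],[-8,-20,95,0,0,0.22],[-16,-38,95,0,0,0.34],[-24,-55,95,0,0,0.46],[-33,-72,95,0,0,0.58],[-42,-92,95,0,0,0.7],[-50,-110,90,0,0,0.82],[-55.8,-122,80,0,0,0.94],[-55.8,-122,70,0,0,1.06],[-55.8,-122,55,0,0,1.18],[-55.8,-122,45,0,0,1.205],[-55.8,-122,38,0,0,1.205],[-55.8,-122,38,0,0,1.205],[-55.8,-122,38,0,0,1.205]]])

```text
time_s: 33.37
position: [600.3, 139.2, 134.4]
orientation: [[0.977, -0.001, 0.215], [-0.215, -0.0, 0.977], [-0.0, -1.0, -0.001]]
force: [0.2, 0.0, -1.3]
opening: 10.7
```

```bash
python3 look2.py b2 side 220 180 330 270 7;python3 sideov.py pics/side_b2.png B "(601.9,139.1,-.216)" 38 pics/so7.png
```

```text
33.4167 [600.618 139.342 134.879] [-0.517 -0.655  0.226] 10.185868925293272
```

View pics/so7.png

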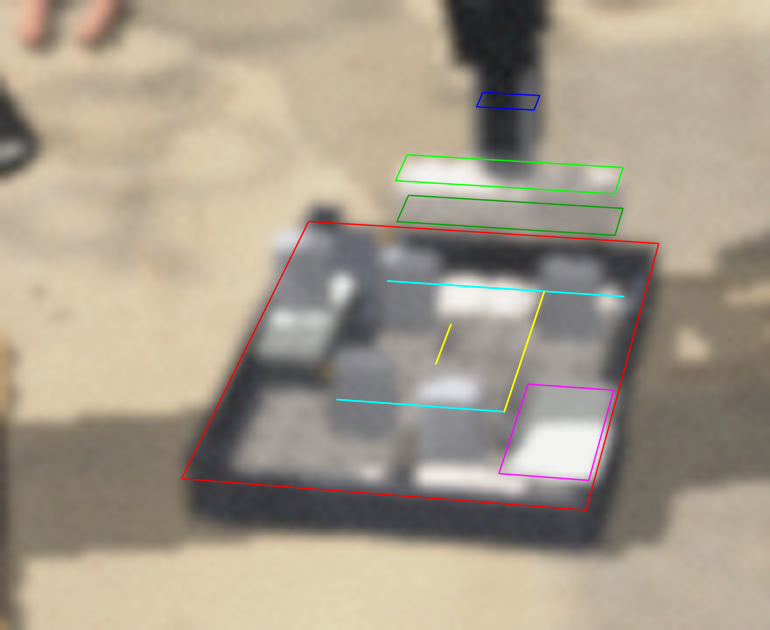

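Emit:
apply_moves(increments=[[[0.9,-0.2,-8,0,0,0],[0.9,-0.2,-13,0,0,0],[0.9,-0.2,-17,0,0,0],[0.9,-0.2,-19,0,0,0],[0.9,-0.2,-21,0,0,0],[0.9,-0.2,-23,0,0,0],[0.9,-0.2,-25,0,0,0],[0.9,-0.2,-26,0,0,0]]])

```text
time_s: 34.08
position: [601.3, 138.7, 108.3]
orientation: [[0.977, 0.0, 0.214], [-0.214, -0.0, 0.977], [0.0, -1.0, 0.0]]
force: [0.9, -0.2, 0.0]
opening: 10.2
```

Emit:
apply_moves(increments=[[[0,0,-2,0,0,0],[0,0,-4,0,0,0],[0,0,-6,0,0,0],[0,0,-7,0,0,0],[0,0,-7.5,0,0,0],[0,0,-7.5,0,0,0]]])

```text
time_s: 34.58
position: [601.4, 138.7, 102.6]
orientation: [[0.977, 0.0, 0.214], [-0.214, 0.0, 0.977], [0.0, -1.0, 0.0]]
force: [-2.3, -1.0, 8.6]
opening: 10.7
```

Emit:
apply_moves(increments=[[[0,0,1,0,0,0],[0,0,1,0,0,0],[0,0,1,0,0,0],[0,0,1,0,0,0],[0,0,1,0,0,0]]], hand=30)

```text
time_s: 35.0
position: [601.0, 138.8, 101.7]
orientation: [[0.977, -0.001, 0.214], [-0.214, -0.0, 0.977], [-0.001, -1.0, -0.0]]
force: [0.2, -0.5, -0.5]
opening: 29.8
```

Emit:
apply_moves(increments=[[[0,0,30,0,0,0],[0,0,70,0,0,0],[0,0,105,0,0,0],[0,220,105,0,0,0],[0,220,105,0,0,0],[0,220,105,0,0,0],[0,220,105,0,0,0],[0,220,105,0,0,0],[0,220,105,0,0,0],[0,220,105,0,0,0]]])

```text
time_s: 35.83
position: [598.3, 365.9, 206.1]
orientation: [[0.979, -0.002, 0.205], [-0.205, 0.005, 0.979], [-0.003, -1.0, 0.004]]
force: [0.2, 0.7, -0.7]
opening: 30.3
```

```bash
python3 look2.py z1 top 265 155 375 245 7;  python3 look2.py z1s side 220 180 330 270 7
```

```text
35.8833 [599.746 361.523 206.078] [ 1.073 -0.676  0.083] 29.83751211268603
35.9333 [600.98  358.391 206.271] [ 0.269 -1.046 -0.118] 29.60823715351534
```

View pics/c_z1.png

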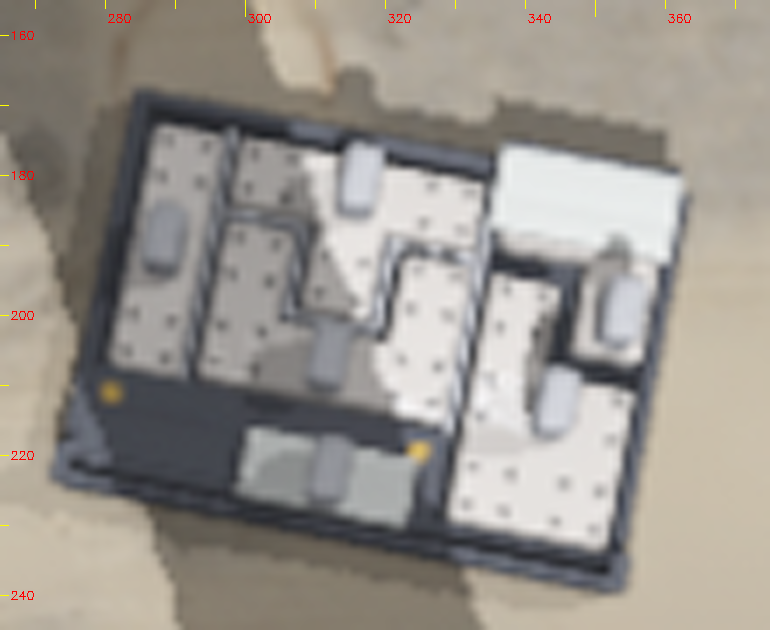

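View pics/c_z1s.png

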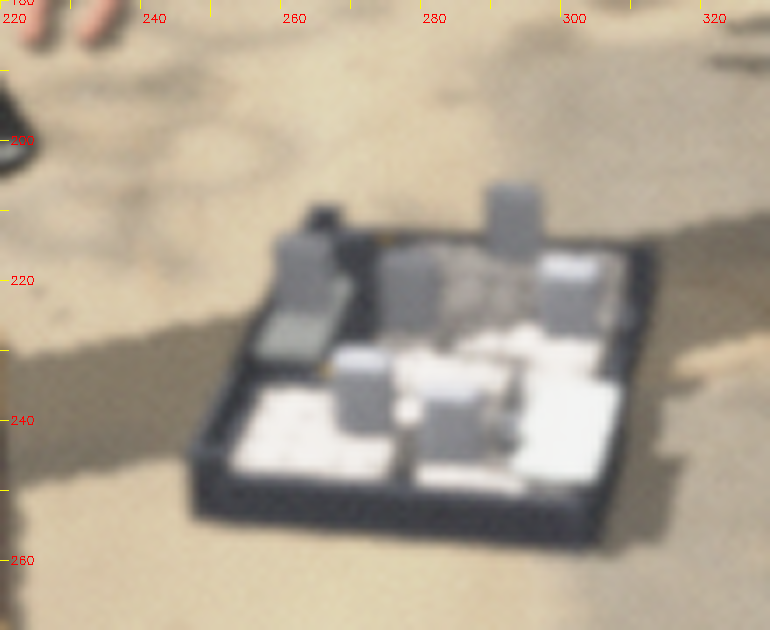

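Emit:
apply_moves(increments=[[[-73.5,-267,0,0,0,0],[-73.5,-267,0,0,0,0],[-73.5,-267,0,0,0,0],[-73.5,-267,0,0,0,0],[-73.5,-267,0,0,0,0],[-73.5,-267,0,0,0,0],[-73.5,-267,0,0,0,0],[-73.5,-267,0,0,0,0],[-73.5,-267,0,0,0,0],[-73.5,-267,-30,0,0,0],[-73.5,-267,-60,0,0,0],[-73.5,-267,-60,0,0,0],[-73.5,-267,-60,0,0,0]]])

```text
time_s: 37.02
position: [527.1, 92.1, 146.1]
orientation: [[0.977, -0.003, 0.214], [-0.214, -0.0, 0.977], [-0.003, -1.0, -0.001]]
force: [0.3, -0.3, -0.2]
opening: 30.1
```

Emit:
apply_moves(increments=[[[0.5,0,-15,0,0,0],[0.5,0,-28,0,0,0],[0.5,0,-36,0,0,0],[0.5,0,-41,0,0,0],[0.5,0,-41,0,0,0],[0.5,0,-41,0,0,0]]])

```text
time_s: 37.52
position: [528.7, 92.0, 106.7]
orientation: [[0.977, 0.001, 0.214], [-0.214, 0.0, 0.977], [0.001, -1.0, 0.0]]
force: [-0.1, -0.2, 0.4]
opening: 30.0
```

Emit:
apply_moves(increments=[[[0,0,0,0,0,0],[0,0,0,0,0,0],[0,0,0,0,0,0],[0,0,0,0,0,0],[0,0,0,0,0,0],[0,0,0,0,0,0],[0,0,0,0,0,0]]], hand=4)

```text
time_s: 38.1
position: [528.6, 91.0, 107.1]
orientation: [[0.977, 0.001, 0.215], [-0.215, -0.001, 0.977], [0.001, -1.0, -0.001]]
force: [-0.3, -2.3, 6.2]
opening: 11.0
```

Emit:
apply_moves(increments=[[[-1,-4.9,0,0,0,0],[-3.2,-14.7,0,0,0,0],[-5.4,-24.4,0,0,0,0],[-7.5,-34.2,0,0,0,0],[-9.6,-44,0,0,0,0],[-11.2,-50.8,0,0,0,0],[-12,-54.7,0,0,0,0],[-12.4,-57,0,0,0,0],[-12.4,-57,0,0,0,0],[-12.4,-57,0,0,0,0]]])

```text
time_s: 38.93
position: [516.0, 34.2, 107.0]
orientation: [[0.977, 0.001, 0.215], [-0.215, 0.0, 0.977], [0.001, -1.0, 0.0]]
force: [-1.4, 0.0, 7.7]
opening: 10.9
```

Emit:
apply_moves(increments=[[[-0.4,-2,0,0,0,0],[-0.8,-4,0,0,0,0],[-1,-5,0,0,0,0],[-1,-5,0,0,0,0],[-1,-5,0,0,0,0]]])

```text
time_s: 39.35
position: [515.1, 30.2, 107.0]
orientation: [[0.977, 0.002, 0.214], [-0.214, 0.001, 0.977], [0.001, -1.0, 0.001]]
force: [-0.7, 1.7, 7.6]
opening: 10.9
```

Emit:
apply_moves(increments=[[[0.3,1.5,0,0,0,0],[0.3,1.5,0,0,0,0],[0.3,1.5,0,0,0,0],[0.3,1.5,0,0,0,0]]], hand=30)

```text
time_s: 39.68
position: [515.0, 31.0, 105.8]
orientation: [[0.977, -0.0, 0.214], [-0.214, -0.0, 0.977], [-0.0, -1.0, -0.0]]
force: [-0.4, 0.3, -0.5]
opening: 30.0
```

Emit:
apply_moves(increments=[[[0,0,30,0,0,0],[0,0,70,0,0,0],[0,0,105,0,0,0],[0,-240,105,0,0,0],[0,-240,105,0,0,0],[0,-240,105,0,0,0],[0,-240,105,0,0,0],[0,-240,105,0,0,0],[0,-240,105,0,0,0],[0,-240,105,0,0,0],[0,-240,105,0,0,0]]])

```text
time_s: 40.6
position: [514.1, -211.8, 210.5]
orientation: [[0.976, -0.001, 0.22], [-0.22, -0.001, 0.976], [-0.001, -1.0, -0.001]]
force: [0.2, 1.1, 0.8]
opening: 29.9
```

```bash
python3 look2.py f1 top 265 155 375 245 7;  python3 look2.py f1s side 220 180 330 270 7
```

```text
40.65 [ 514.661 -209.031  210.539] [ 0.603  0.764 -0.051] 29.816224056105277
40.7 [ 515.06  -207.461  210.599] [1.253 0.266 0.805] 30.173323501110094
```

View pics/c_f1.png

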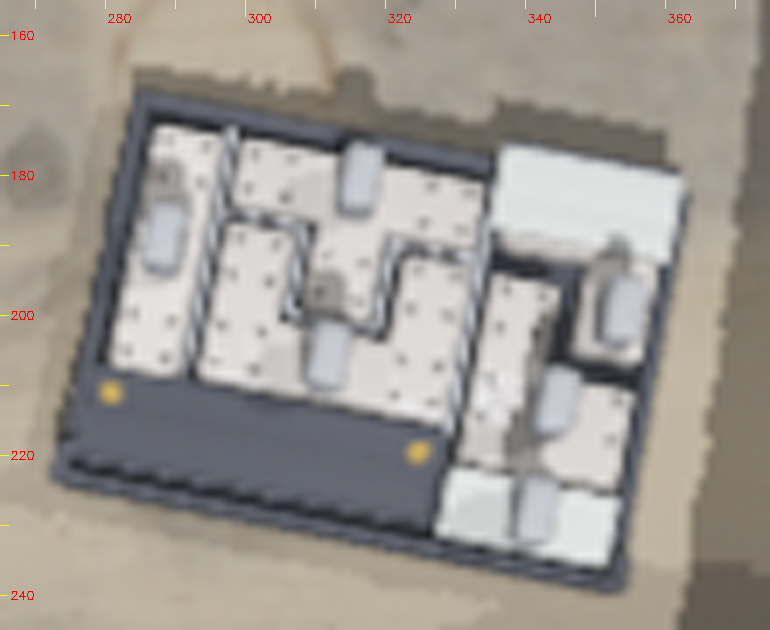

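View pics/c_f1s.png

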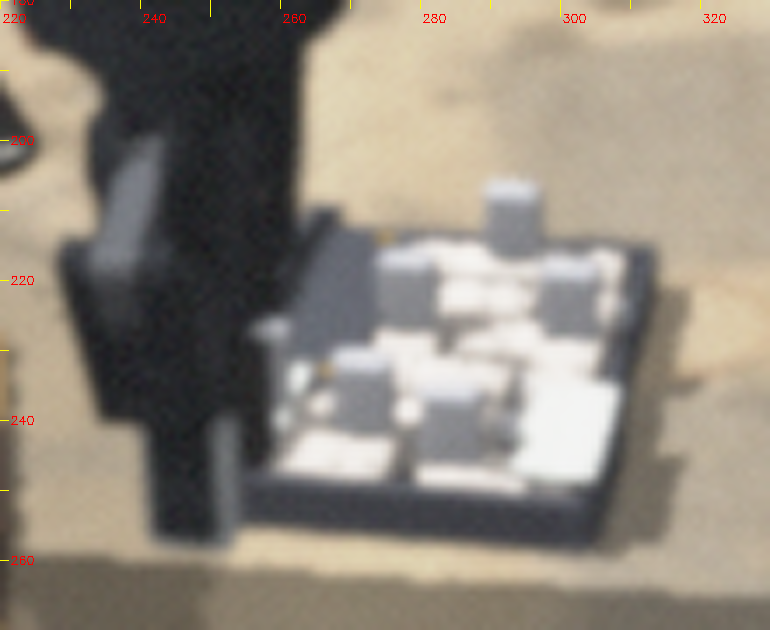

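```bash
python3 - <<'E'
from fit import *
p=np.array((573.6,73.6)); c,s=np.cos(-.216),np.sin(-.216);R=np.array([[c,-s],[s,c]])
for f in ("z1","f1"):
  im=cv2.imread(f"pics/top_{f}.png")
  for n,q in dict(T=(42,14),U=(-14,14),B=(14,70),P=(-14,-56)).items():
    h=p+R@q; o=fit("top",n,im,(h[0],h[1],-.216),z0=4,m=2)[0]
    print(f,n,"tray-frame err",R.T@(np.array(o[:2])-h),"dyaw",o[2]+.216)
E
```

```text
z1 T tray-frame err [ -6.724 -27.929] dyaw 0.06049237604898866
z1 U tray-frame err [-4.883  6.578] dyaw 0.08004777905708815
z1 B tray-frame err [-1.567 -1.807] dyaw 0.0007376678652682434
z1 P tray-frame err [-1.855  0.325] dyaw -0.002237945719378187
f1 T tray-frame err [-1.612 -0.796] dyaw -0.007405373411708743
f1 U tray-frame err [-1.202 -0.891] dyaw -0.003488185062213267
f1 B tray-frame err [-1.581 -1.921] dyaw -0.009450878998018886
f1 P tray-frame err [-2.566  0.654] dyaw 0.03535575106761618
```

Emit:
apply_moves(increments=[[[0,0,20,0,0,0],[0,0,20,0,0,0],[0,0,20,0,0,0],[0,0,20,0,0,0]]])

```text
time_s: 41.03
position: [515.2, -207.1, 230.7]
orientation: [[0.977, -0.0, 0.212], [-0.212, 0.001, 0.977], [-0.0, -1.0, 0.001]]
force: [0.1, 0.1, 0.7]
opening: 29.8
```

```bash
python3 - <<'E'
from workcell import r
print(r.close_job())
E
```

```text
the job is handed in; nothing more can be done
None
```

The job is handed in after about 41 s of robot time. I slid the keeper open to its stop, then lowered the V block in front of the lip and slid it back until it met the rear wall. I then seated the P, T, U and bar blocks by feel on the tray floor. Last, I slid the keeper shut, 62 mm of travel, and backed the arm clear.

**Final checks:** Both cameras showed all five blocks flat in their outlines and the keeper over the front of the P block. On the last top picture, block outlines fitted there put the bar, T, U and P blocks within about 2.6 mm of home and 0.04 rad of turn.

**What disagreed or was weaker:**
- The fits for T and U on the picture taken before closing the keeper were thrown off by shadow and came out wrong. The later, unshadowed picture gave good fits.
- The P fit on that last picture is less certain, because the keeper hides the front of the block. Before closing, it had fitted within about 2 mm.
- I did not fit the V block in the tray. Its place rests on the contact with the rear wall and on the pictures.

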